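# Refit the drive cogs of the sample mixer

## Task

The lab's sample mixer is to get its drive cogs back. Lift the lid off the round drive housing by its knob and lay it flat on the middle of the rubber mat; slide every cog and spacer that lies on the bench onto the keyed hub inside, in any order, each turned so that its wide slot finds the wide key, and all the way home; then put the lid back, properly seated on the housing. Do not disturb the bottle, jar and slide box around.

Things in the scene. Friction and masses are not known exactly. Their poses are not given: they have to be found in the camera images.
- drive: Fixed round housing, cream, open at the top: outer diameter 170 mm, inside 160 mm, rim 92 mm above its underside; origin in the middle of the underside, z up; the keyed steel hub stands inside on its axis. The wide key lies at the housing's own +x, where a low motor block (90 mm wide, 70 mm high, to 125 mm from the axis) stands. Open fingers have room beside the hub.
- hub_seat (a point): Point on the hub's axis, 20 mm above the housing's underside, on the collar (diameter 44 mm) that the lowest cog sits on; x axis along the wide key. Up to four cogs or spacers, 13 mm thick each, stack here: centres 6.5, 19.5, 32.5 and 45.5 mm above this point.
- hub_top (a point): Tip of the hub, 80 mm above the housing's underside. From it down: taper from diameter 10 to 18.8 mm in 7 mm, 6 mm of plain pilot, then (13 mm down, bevelled 3 mm) the tops of four keys on the core, reaching 17 mm from the axis: the wide one (12 mm) at +x, narrow ones (5 mm) at +y, -x, -y. A cog turned wrongly rests on the key tops.
- lid: Loose round lid, grey, 0.4 kg: flange diameter 180 mm over a lip of diameter 150 mm that fits inside the rim with 5 mm play; upright black knob, diameter 26 mm. Origin in the middle of the lip's underside, z up; lip 0 to 8 mm, flange 8 to 14 mm, knob 14 to 46 mm above it. Seated, its origin is 84 mm above the housing's.
- cog_a: Steel cog, 13 mm thick, 0.2 kg; origin at its centre, z along its axis. 12 blunt teeth, one at +x and every 30 degrees, flat tips 7 mm wide, 64 mm across: grip two facing tips. Bore slots, alike from both faces, floors 18.5 mm out: a wide one (14 mm) at its own +x, marked by a black dot, narrow ones (7 mm) at +y, -x, -y. Lies flat on the bench, any way round; may be absent (None).
- cog_b: Steel cog, 13 mm thick, 0.2 kg; origin at its centre, z along its axis. 12 blunt teeth, one at +x and every 30 degrees, flat tips 7 mm wide, 64 mm across: grip two facing tips. Bore slots, alike from both faces, floors 18.5 mm out: a wide one (14 mm) at its own +x, marked by a black dot, narrow ones (7 mm) at +y, -x, -y. Lies flat on the bench, any way round; may be absent (None).
- spacer_a: Smooth 12-sided aluminium spacer, 13 mm thick, 0.12 kg, 60 mm across its flats (one at +x and every 30 degrees, 16 mm wide); origin at its centre, z along its axis. Bore slots, alike from both faces, floors 18.5 mm out: a wide one (14 mm) at its own +x, marked by a black dot, narrow ones (7 mm) at +y, -x, -y. Lies flat on the bench, any way round; may be absent (None).
- spacer_b: Smooth 12-sided aluminium spacer, 13 mm thick, 0.12 kg, 60 mm across its flats (one at +x and every 30 degrees, 16 mm wide); origin at its centre, z along its axis. Bore slots, alike from both faces, floors 18.5 mm out: a wide one (14 mm) at its own +x, marked by a black dot, narrow ones (7 mm) at +y, -x, -y. Lies flat on the bench, any way round; may be absent (None).
- mat: Fixed square rubber mat, 220 mm by 220 mm, 3 mm thick, on which the lid is to be laid; origin in the middle of its underside on the bench.
- reagent: Bystander: amber bottle, diameter 60 mm, 140 mm high, origin under its foot.
- specimen_jar: Bystander: clear jar, diameter 70 mm, 80 mm high, origin under its foot.
- slide_box: Bystander: blue slide box, 90 mm by 170 mm, 36 mm high, origin under its middle.
Not all that is in view belongs to the job. There is more than one size of the lid; the job needs the middle-sized.

How it is judged:
On the way, in this order (a step that is already met when the one before it is completed fails the run):
1. the lid lies flat on the rubber mat, let go (horizontal distance between lid and mat below 0.05 m and z of lid in the frame of mat below 0.008 m and angle between lid's own z axis and vertical below 0.05 rad and linear speed of lid below 0.02 m/s and contact force between lid and the fingers below 0.1 N), for 0.2 s.
2. every cog and spacer present is home on the hub, wide slot over wide key, and let go (horizontal distance between each of cog_a, cog_b, spacer_a, spacer_b and drive below 0.003 m and angle between the z axis of each of cog_a, cog_b, spacer_a, spacer_b and the z axis of drive, either way round below 0.06 rad and angle between the x axis of each of cog_a, cog_b, spacer_a, spacer_b and the x axis of drive, either way round below 0.12 rad and z of each of cog_a, cog_b, spacer_a, spacer_b in the frame of drive below 0.068 m and linear speed of each of cog_a, cog_b, spacer_a, spacer_b below 0.02 m/s and contact force between each of cog_a, cog_b, spacer_a, spacer_b and the fingers below 0.1 N and z of any of cog_a, cog_b, spacer_a, spacer_b in the frame of drive below 0.029 m), for 0.2 s.
At the end, for the whole second after the job is handed in: Each cog and spacer present: centre within 3 mm of the hub axis and under 68 mm above the housing's underside, one under 29 mm; axis within 0.06 rad, x axis within 0.12 rad of the housing's. Lid within 8 mm of the axis, origin under 87 mm, level within 0.03 rad. All let go, at rest (all of step 2 and horizontal distance between lid and drive below 0.008 m and z of lid in the frame of drive below 0.087 m and angle between lid's own z axis and vertical below 0.03 rad and linear speed of lid below 0.02 m/s and contact force between lid and the fingers below 0.1 N); the robot touches nothing.
It fails at once if the bottle was shoved or knocked over (distance of reagent from where it was at the start of the episode above 0.03 m or angle between reagent's own z axis and vertical above 0.5 rad).
It fails at once if the jar was shoved or knocked over (distance of specimen_jar from where it was at the start of the episode above 0.03 m or angle between specimen_jar's own z axis and vertical above 0.5 rad).
It fails at once if the slide box was shoved or knocked over (distance of slide_box from where it was at the start of the episode above 0.03 m or angle between slide_box's own z axis and vertical above 0.5 rad).
Of cog_a, cog_b, spacer_a, spacer_b only 3 to 4 are there at a start; the rules pass over those that are not, and their reading is None.
At some moment in a run one of cog_a, cog_b, spacer_a, spacer_b may be knocked a few centimetres aside while the robot is not near it.
Once in a run the grip may slacken for a moment while it holds something.
It also fails if it takes over 208 s, if anything falls off the work surface, if the arm or the gripper's body presses on something with over 40 N, if the wrist force passes 120 N, or if a joint passes its speed limit or range.

## Robot

A 6-joint arm with a two-finger parallel gripper is mounted at the origin on the work surface. World frame = base frame: x ahead of the robot, y to its left, z up, the work surface at z = 0. Lengths are in m, angles in rad, forces in N, time in s.
With the tool pointing down it reaches from about 0.375 to 0.75 m from the base axis. Payload 9 kg.
Tool frame: the origin (TCP) lies on the centre line of the jaws, within the pads' length; the fingertips stand 11 mm ahead of it and the grasp point (between the pads) lies 8 mm behind it (bot.nose_length is the z of the fingertips in the tool frame, in m); z points along the fingers, y is the line along which they close (so a half turn about z gives the same grasp; the last joint's range is limited). The gripper opens to 85 mm and grips with 20 to 120 N. Pads are 22 mm wide; open, the fingers measure 114 mm over their backs; the gripper's body (76 mm by 85 mm) begins 54 mm behind the grasp point. The pads swing forward as they close: fully open they stand 13 mm farther back than shut.
Start: joints at [1.086, 0.104, 0.097, 1.564, 0, 1.353], TCP at [0.158, 0.579, 0.242] pointing down, gripper open.
Joint ranges: [-2.99, 2.99], [-0.84, 1.86], [-1.1, 1.16], [-1.84, 2.11], [-1.51, 1.56], [-3.14, 3.14]. Speed limits (rad/s): [2.22, 2.22, 2.57, 3.14, 3.14, 3.14].

## Interface

Orientations are given as [roll, pitch, yaw] about the fixed x, y, z axes, in that order (R = Rz(yaw) Ry(pitch) Rx(roll)).
In Python, from workcell import bot, eyes, sign_off gives the robot as it stands.
- The arm moves only by the shell command python3 -m jog 'ROWS' [OPENING] [FORCE]. ROWS is JSON, a list that holds one entry, the list of rows, each a list of 4 numbers: the shift along the tool's x, y, z scaled (see below), then the turn about the tool's z scaled (see below). A call has 1 to 5 rows; each row shifts and turns the commanded pose from where the row before left it, along the tool's axes as they then stand; what a row does not reach is not made up. The controller multiplies each number of a shift by 0.025 m and each number of a turn by 90 degrees. A row lasts 1/8 s, in which the tool goes at most 62.5 mm and 10.7 degrees, less where a joint would pass 70% of its speed; a pose out of reach is approached as far as the arm can. A call with a number of a shift or a turn outside -1 to 1 is refused whole. A call with a gripper value outside its range is refused whole. OPENING is the finger opening in mm, from 0 to 85.4, set as the call begins (- or left out, the last holds). The fingers move at their own pace and stop on an object; FORCE is the grip in N (left out, the last holds). Time passes only in rows, so rows that do not move let the fingers close. It gives the time, the measured TCP pose, the force, the opening and the grip force at its end, in the units of the state.
- bot.read_state(): the state, without advancing time (a new reading comes with each control period).
- eyes.camera(name): name is "scene" or "side" or "wrist"; returns a dict with "frame" (384x512x3 uint8, blue, green, red), "K" (3x3 intrinsics, pixels), "R" (3x3) and "t" (3): a world point X has camera coordinates R X + t; the wrist camera has in their place "T_tool_cam" (4x4, takes a point from camera to tool coordinates, whose origin is the TCP and whose axes are the flange's). Camera axes: x right, y down, z forward; pixel columns grow to the right and rows downward; lengths in m; the calibration is good to about 2 mm. A picture is of the moment at which its call begins: read the wrist's pose just before it. There is no depth.
- sign_off(): hands the job in; it is judged then, once.
The state is a dict: "time": time; "joints": joint angles; "qd": joint speeds; "effort": joint torques, N m; "tool_pos": TCP position; "tcp_rot": TCP orientation; "ft_force": force on the tool from outside, world axes, zero at the start; "moment": the same for the moment, N m; "grip_width": opening from 0.0 (shut) to 1.0 (fully open); "grasp_force": force on a finger pad.
Only numpy, scipy, OpenCV 4.12 (cv2) and the standard library are available. Lean on these libraries where they do the work, as an engineer would, in place of code of your own. Each camera call takes 0.05 s, during which the arm holds its last target. There are 200 camera calls.

## Working session

There is one attempt and no reset: what is moved stays moved. The work goes in short steps, Python scripts to look and compute and a shell command to move; the robot and the scene stay as the last step left them, time stands still between calls to the robot, and variables do not carry over. Pictures are saved under pics/ and viewed, at most 14 in all, crops included, and the job is handed in when it is done.

```bash
ls; mkdir -p pics; cat > h.py <<'E'
import numpy as np, cv2, json
from scipy.spatial.transform import Rotation as Ro
from workcell import bot, eyes
def snap(n,f):
    s=bot.read_state(); c=eyes.camera(n); cv2.imwrite(f'pics/{f}.png',c['frame'])
    K=np.array(c['K'])
    if n=='wrist':
        T=np.eye(4);T[:3,:3]=Ro.from_euler('xyz',s['tcp_rot']).as_matrix();T[:3,3]=s['tool_pos']
        W=np.linalg.inv(T@np.array(c['T_tool_cam'])); R,t=W[:3,:3],W[:3,3]
    else: R,t=np.array(c['R']),np.array(c['t'])
    np.savez(f'pics/{f}.npz',K=K,R=R,t=t); return c['frame']
def cam(f): d=np.load(f'pics/{f}.npz'); return d['K'],d['R'],d['t']
def onplane(f,uv,z):
    K,R,t=cam(f); C=-R.T@t; d=R.T@np.linalg.inv(K)@np.array([*uv,1.]); return C+d*(z-C[2])/d[2]
def tri(*obs):
    A=[]
    b=[]
    for f,uv in obs:
        K,R,t=cam(f); C=-R.T@t; d=R.T@np.linalg.inv(K)@np.array([*uv,1.]); d/=np.linalg.norm(d)
        P=np.eye(3)-np.outer(d,d); A.append(P); b.append(P@C)
    x=np.linalg.lstsq(np.vstack(A),np.hstack(b),rcond=None)[0]; return x
def proj(f,X):
    K,R,t=cam(f); p=K@(R@np.array(X)+t); return p[:2]/p[2]
def go(x,y,z=None,yaw=None):
    """print scaled rows total in tool axes to reach target, yaw about z world of tool y axis"""
    s=bot.read_state(); M=Ro.from_euler('xyz',s['tcp_rot']).as_matrix(); p=np.array(s['tool_pos'])
    d=M.T@(np.array([x,y,p[2] if z is None else z])-p)/0.025
    cur=np.degrees(np.arctan2(M[1,1],M[0,1]))
    print('shift units',d.round(3),'tooly deg',cur.round(2),'j6',round(s['joints'][5],3),'t',round(s['time'],2))
    if yaw is not None:
        dy=(yaw-cur+90)%180-90; print('turn units (tool z down => -)',round(-dy/90,4))
E
python3 - <<'E'
from h import *
a=snap('scene','s0');b=snap('side','d0');c=snap('wrist','w0')
cv2.imwrite('pics/m0.png',np.vstack([np.hstack([a,b])])[:, :]) 
cv2.imwrite('pics/m0.png',cv2.resize(np.hstack([a,b]),(800,300)))
s=bot.read_state();print(s)
for n in('s0','d0','w0'):
  K,R,t=cam(n);print(n,K[0,0],(-R.T@t).round(3),R[2].round(2))
E
```

```text
pics
{'time': 0.15, 'joints': array([1.08630939e+00, 1.04561539e-01, 9.66835736e-02, 1.56386660e+00,
       2.14209833e-05, 1.35310331e+00]), 'qd': array([-0.00191759, -0.00020512,  0.00159868,  0.00057606,  0.00081081,
        0.00035793]), 'effort': array([ 3.57995144e-03, -5.57358062e+01,  5.04006243e+01,  1.25509893e-02,
       -3.10496553e-04, -1.24561728e-05]), 'tool_pos': array([0.15806259, 0.57858404, 0.24172091]), 'tcp_rot': array([-3.14067142e+00, -2.25713498e-04,  2.87479862e+00]), 'ft_force': array([-0.22397797,  0.00325454,  0.02259191]), 'moment': array([-0.01452224, -0.01882478,  0.00371932]), 'grasp_force': 0.0, 'grip_width': 1.0006834657431558}
s0 411.03225013620687 [ 1.371 -0.282  0.856] [-0.73  0.21 -0.65]
d0 363.0583483263384 [ 0.423 -0.85   0.771] [ 0.06  0.77 -0.63]
w0 329.8259258493853 [0.095 0.596 0.373] [ 0.25 -0.07 -0.97]
```

View pics/s0.png

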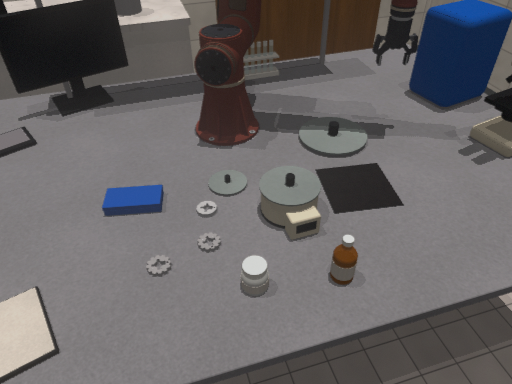

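View pics/d0.png

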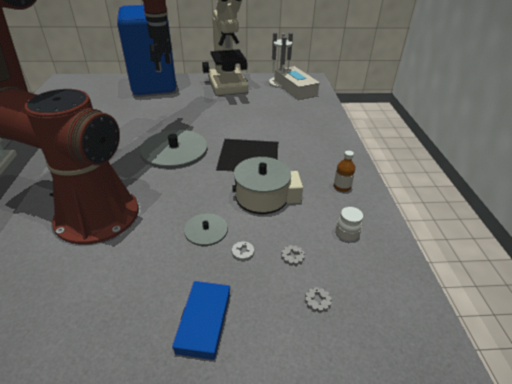

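```bash
python3 - <<'E'
from h import *
for n,a,b in [('lidknobtop',(290,176),(263,164)),('bigknob',(334,125),(173,137)),('smallknob',(228,177),(206,223)),
 ('spacer',(207,208),(243,250)),('cog1',(209,241.5),(293,255)),('cog2',(159,265),(318,299)),('mat',(358,187),(248,154)),('bottletop',(348,239),(349,154)),('jartop',(255,264),(351,213)),('motor',(303,215),(296,178))]:
  X=tri(('s0',a),('d0',b)); print(n,X.round(3),np.hypot(*X[:2]).round(3),(proj('s0',X)-a).round(1),(proj('d0',X)-b).round(1))
# lid flange widths on plane
for nm,z,l,r in [('mid',.098,(234,178),(291,180)),('big',.014,(142,150),(208,148)),('small',.014,(184,229),(228,229))]:
  print(nm,np.linalg.norm(onplane('d0',l,z)-onplane('d0',r,z)))
a=cv2.imread('pics/s0.png')[110:300,130:410]; cv2.imwrite('pics/c0.png',cv2.resize(a,(800,543),interpolation=cv2.INTER_CUBIC))
E
```

```text
lidknobtop [0.514 0.068 0.129] 0.519 [ 0.2 -0.4] [0.2 0.4]
bigknob [0.197 0.361 0.057] 0.411 [ 0.  -0.1] [0.  0.1]
smallknob [ 0.338 -0.078  0.027] 0.347 [-0.1  0.1] [-0.1 -0.1]
spacer [ 0.444 -0.171  0.008] 0.475 [-0.1  0.1] [-0.1 -0.1]
cog1 [ 0.58  -0.194  0.007] 0.612 [-0.1  0.2] [-0.1 -0.2]
cog2 [ 0.622 -0.337  0.008] 0.707 [-0.1  0.1] [-0.1 -0.1]
mat [ 0.481  0.321 -0.002] 0.578 [ 0.3 -0.8] [0.3 0.7]
bottletop [0.793 0.108 0.136] 0.8 [-0.2  0.4] [-0.1 -0.3]
jartop [ 0.752 -0.11   0.079] 0.76 [ 0.1 -0.1] [0.1 0.1]
motor [0.622 0.067 0.073] 0.625 [ 0.1 -0.2] [0.1 0.2]
mid 0.17490990361996855
big 0.24922997593003984
small 0.12803504051069617
```

View pics/c0.png

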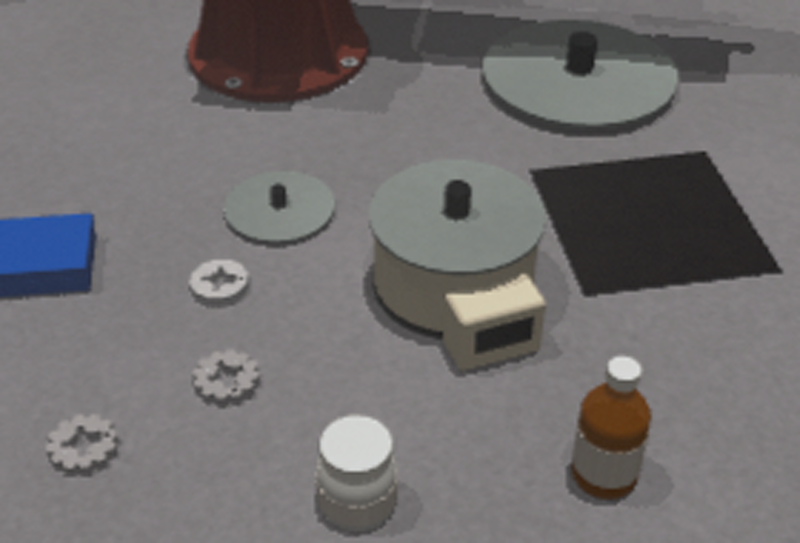

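The lids: the one on the housing (scene 290,185; about 175 mm across, knob top z 0.129), a big one (333,136; about 249 mm) and a small one (228,182; about 128 mm). The one on the housing fits the 180 mm flange, so it is the middle-sized lid. Three parts lie on the bench: a spacer (207,209), cog (209,242) and cog (159,265).

```bash
python3 - <<'E'
from h import *
go(.514,.068,.24,90)
go(.514,.068,.24,0)
E
```

```text
shift units [-19.118 -15.947   0.079] tooly deg 74.71 j6 1.353 t 0.15
turn units (tool z down => -) -0.1698
shift units [-19.118 -15.947   0.079] tooly deg 74.71 j6 1.353 t 0.15
turn units (tool z down => -) 0.8302
```

```bash
for i in 1 2; do :; done
python3 -m jog '[[[-1,-0.8,0,0],[-1,-0.8,0,0],[-1,-0.8,0,0],[-1,-0.8,0,0],[-1,-0.8,0,0]]]'
python3 -m jog '[[[-1,-0.8,0,0],[-1,-0.8,0,0],[-1,-0.8,0,0],[-1,-0.8,0,0],[-1,-0.8,0,0]]]'
python3 -m jog '[[[-1,-0.8,0,0],[-1,-0.8,0,0],[-1,-0.8,0,0],[-1,-0.8,0,0],[-1,-0.8,0,0]]]'
python3 -m jog '[[[-1,-0.8,0,0],[-1,-0.8,0,0],[-1,-0.8,0,0],[-1,-0.8,0,0],[0,0,0,-0.1]]]'
python3 -m jog '[[[0,-0.7,0,-0.07],[0,0,0,0],[0,0,0,0],[0,0,0,0]]]'
python3 - <<'E'
from h import *
go(.514,.068,.24,90)
snap('wrist','w1')
E
```

```text
time: 0.78
tool_pos: [0.2528, 0.4484, 0.2421]
tcp_rot: [-3.141, -0.0, 2.875]
ft_force: [0.3, -1.0, 0.5]
grip_width: 1.0
grasp_force: 0.0
time: 1.4
tool_pos: [0.347, 0.319, 0.2421]
tcp_rot: [3.142, -0.0, 2.875]
ft_force: [0.5, -0.3, -0.7]
grip_width: 0.998
grasp_force: 0.0
time: 2.02
tool_pos: [0.4412, 0.1896, 0.2421]
tcp_rot: [-3.142, -0.0, 2.875]
ft_force: [0.3, -0.3, 0.2]
grip_width: 1.0
grasp_force: 0.0
time: 2.65
tool_pos: [0.5169, 0.0853, 0.2416]
tcp_rot: [-3.141, -0.001, 3.032]
ft_force: [0.7, 0.2, 0.3]
grip_width: 0.998
grasp_force: 0.0
time: 3.15
tool_pos: [0.5142, 0.0701, 0.2423]
tcp_rot: [3.141, 0.0, 3.141]
ft_force: [-0.9, -0.2, -0.5]
grip_width: 1.0
grasp_force: 0.0
shift units [ 0.009 -0.085  0.092] tooly deg 89.96 j6 -0.116 t 3.15
turn units (tool z down => -) -0.0004
```

View pics/w1.png

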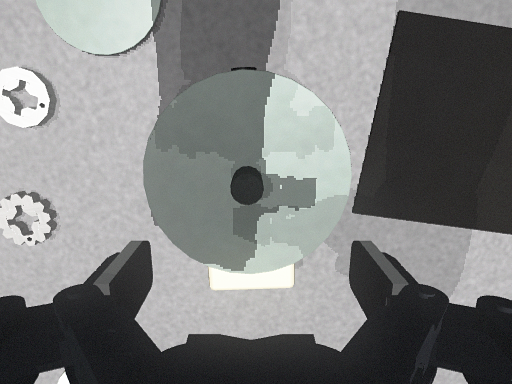

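```bash
python3 - <<'E'
from h import *
print(onplane('w1',(247,183),.13), tri(('w1',(247,183)),('s0',(290,176)),('d0',(263,164))))
for uv in [(143,171),(351,171),(247,68),(247,273)]: print(onplane('w1',uv,.098))
a,b=onplane('w1',(211,290),.07),onplane('w1',(294,288),.07);print(a,b,np.linalg.norm(a-b),np.degrees(np.arctan2(*(b-a)[:2])))
s=(onplane('w1',(22.5,96.5),.013),onplane('w1',(42,105),.013));print('sp',s[0],np.degrees(np.arctan2(*(s[1]-s[0])[1::-1])))
s=(onplane('w1',(23,218),.013),onplane('w1',(29,239),.013));print('c1',s[0],np.degrees(np.arctan2(*(s[1]-s[0])[1::-1])))
for c in [(400,11),(353,211)]:print(onplane('w1',c,.003))
E
```

```text
[0.50725899 0.06732856 0.13      ] [0.51144418 0.06812807 0.1272613 ]
[ 0.50425986 -0.02137244  0.098     ]
[0.50464603 0.15554982 0.098     ]
[0.42200958 0.06743879 0.098     ]
[0.60062128 0.06660902 0.098     ]
[0.635464   0.02893281 0.07      ] [0.63336673 0.11478776 0.07      ] 0.08588056281538561 -1.399346846743191
sp [ 0.44148062 -0.1690948   0.013     ] 65.50958696645839
c1 [ 0.57636828 -0.19284452  0.013     ] 5.139080182649368
[0.35863241 0.22217499 0.003     ]
[0.57207809 0.19118906 0.003     ]
```

```bash

python3 -m jog '[[[0.16,-0.08,1,0],[0,0,1,0],[0,0,1,0],[0,0,1,0],[0,0,0.8,0]]]' 60
python3 -m jog '[[[0,0,0.38,0],[0,0,0,0]]]'
python3 -m jog '[[[0,0,0,0],[0,0,0,0],[0,0,0,0],[0,0,0,0],[0,0,0,0]]]' 0 80
python3 -m jog '[[[0,0,0,0],[0,0,0,0],[0,0,0,0]]]'
```

```text
time: 3.82
tool_pos: [0.51, 0.068, 0.1212]
tcp_rot: [3.141, -0.0, -3.142]
ft_force: [0.6, -0.0, 0.1]
grip_width: 0.7
grasp_force: 0.0
time: 4.08
tool_pos: [0.5101, 0.0677, 0.1125]
tcp_rot: [3.141, -0.001, -3.141]
ft_force: [-0.9, -0.2, 1.2]
grip_width: 0.705
grasp_force: 0.0
time: 4.7
tool_pos: [0.511, 0.0674, 0.1141]
tcp_rot: [-3.141, 0.002, -3.141]
ft_force: [-1.3, -0.6, 7.0]
grip_width: 0.28
grasp_force: 78.2
time: 5.08
tool_pos: [0.511, 0.0674, 0.1141]
tcp_rot: [-3.141, 0.002, -3.141]
ft_force: [-1.2, -0.1, 6.1]
grip_width: 0.279
grasp_force: 78.2
```

```bash

python3 -m jog '[[[0,0,-0.5,0],[0,0,-0.8,0],[0,0,-0.8,0],[0,0,-0.8,0],[0,0,0,0]]]'
python3 -m jog '[[[0.12,1,0,0],[0.12,1,0,0],[0.12,1,0,0],[0.12,1,0,0],[0.12,1,0,0]]]'
python3 -m jog '[[[0.12,1,0,0],[0.12,1,0,0],[0.12,1,0,0],[0.12,1,0,0],[0.12,1,0,0]]]'
python3 -m jog '[[[0,0,1,0],[0,0,1,0],[0,0,1,0],[0,0,1,0],[0,0,0.6,0]]]'
python3 -m jog '[[[0,0,0.4,0],[0,0,0.4,0],[0,0,0,0],[0,0,0,0]]]'
python3 -c "
from h import *
snap('side','d1');snap('scene','s1');a=cv2.imread('pics/d1.png')[100:340,150:400];cv2.imwrite('pics/c1.png',cv2.resize(a,(750,720))[:600])"
```

```text
time: 5.7
tool_pos: [0.5115, 0.0675, 0.1877]
tcp_rot: [-3.141, 0.004, -3.141]
ft_force: [0.3, -0.8, -4.7]
grip_width: 0.28
grasp_force: 78.9
time: 6.32
tool_pos: [0.4948, 0.1934, 0.1845]
tcp_rot: [-3.142, -0.001, -3.141]
ft_force: [0.3, 0.3, -5.1]
grip_width: 0.279
grasp_force: 79.2
time: 6.95
tool_pos: [0.4797, 0.3183, 0.1844]
tcp_rot: [-3.141, -0.001, -3.141]
ft_force: [0.7, -0.6, -5.8]
grip_width: 0.281
grasp_force: 79.2
time: 7.58
tool_pos: [0.4792, 0.3172, 0.0682]
tcp_rot: [-3.141, -0.002, -3.141]
ft_force: [-0.4, 0.7, -5.2]
grip_width: 0.279
grasp_force: 79.6
time: 8.07
tool_pos: [0.4807, 0.3178, 0.051]
tcp_rot: [3.141, 0.001, -3.141]
ft_force: [-0.5, -0.4, -4.5]
grip_width: 0.278
grasp_force: 79.6
```

View pics/c1.png

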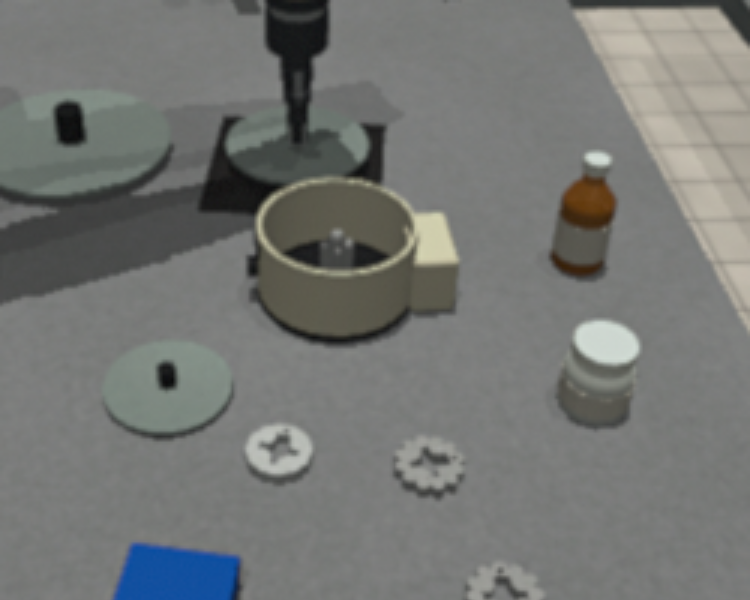

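The lid hangs level over the mat and the housing is open with the hub visible (scene crop centre about 337,240). I'll lower it, release it, and go look over the hub.

```bash

python3 -m jog '[[[0,0,0.4,0],[0,0,0.24,0],[0,0,0.08,0],[0,0,0,0]]]'
python3 -m jog '[[[0,0,0.06,0],[0,0,0,0]]]'
python3 -m jog '[[[0,0,0,0],[0,0,0,0],[0,0,0,0],[0,0,0,0]]]' 60
python3 -m jog '[[[0,0,-0.3,0],[0,0,-1,0],[0,0,-1,0],[0,0,-1,0],[0,0,-1,0]]]'
python3 -m jog '[[[0,0,-1,0],[0,0,-1,0],[0,0,-0.5,0],[0,-1,-0.6,0],[0,-1,-0.6,0]]]'
python3 -m jog '[[[0,-1,0,0],[0,-1,0,0],[0,-1,0,0],[0,-1,0,0],[0,-1,0,0]]]' 85
python3 -m jog '[[[-0.2,-1,0,0],[0,-1,0,0],[0,-1,0,0],[0,0,0,0],[0,0,0,0]]]'
python3 - <<'E'
from h import *
go(.51,.068,.26,90)
snap('wrist','w2')
E
```

```text
time: 8.68
tool_pos: [0.48, 0.3176, 0.0331]
tcp_rot: [-3.141, -0.0, -3.141]
ft_force: [-6.2, -2.8, 6.8]
grip_width: 0.279
grasp_force: 81.1
time: 8.93
tool_pos: [0.4802, 0.3177, 0.033]
tcp_rot: [-3.141, 0.0, -3.141]
ft_force: [-11.7, -4.6, 20.6]
grip_width: 0.279
grasp_force: 77.4
time: 9.43
tool_pos: [0.4802, 0.3176, 0.0307]
tcp_rot: [3.142, -0.0, -3.141]
ft_force: [1.3, -0.5, -0.1]
grip_width: 0.703
grasp_force: 0.0
time: 10.05
tool_pos: [0.4803, 0.3176, 0.1398]
tcp_rot: [3.141, 0.001, -3.141]
ft_force: [0.1, 0.9, 0.9]
grip_width: 0.701
grasp_force: 0.0
time: 10.68
tool_pos: [0.4799, 0.2671, 0.2309]
tcp_rot: [-3.141, -0.001, -3.141]
ft_force: [0.1, 0.3, 0.4]
grip_width: 0.704
grasp_force: 0.0
time: 11.3
tool_pos: [0.4801, 0.1418, 0.2305]
tcp_rot: [3.142, -0.0, -3.141]
ft_force: [1.5, 0.2, 0.0]
grip_width: 0.996
grasp_force: 0.0
time: 11.92
tool_pos: [0.4852, 0.068, 0.2307]
tcp_rot: [3.141, -0.0, -3.142]
ft_force: [0.3, 0.1, 0.4]
grip_width: 0.994
grasp_force: 0.0
shift units [-0.992  0.    -1.174] tooly deg 90.0 j6 -0.129 t 11.93
turn units (tool z down => -) 0.0
```

View pics/w2.png

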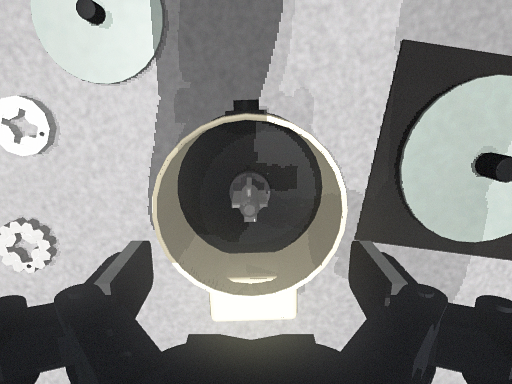

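```bash

python3 -m jog '[[[-1,0,0,0],[-0.6,0,0,0],[0,0,0,0],[0,0,0,0]]]' | head -2
python3 -c "from h import *; snap('wrist','hB')"
python3 -m jog '[[[0,-1,0,0],[0,-1,0,0],[0,-1,0,0],[0,-1,0,0],[0,-1,0,0]]]' |head -1
python3 -m jog '[[[0,-1,0,0],[0,-1,0,0],[0,-1,0,0],[0,-1,0,0],[0,-1,0,0]]]' |head -1
python3 -m jog '[[[0,0,0,0],[0,0,0,0],[0,0,0,0]]]' |head -2
python3 -c "from h import *; snap('wrist','pC')"
python3 -m jog '[[[-1,-1,0,0],[-1,-1,0,0],[-1,-1,0,0],[0,-1,0,0],[0,-1,0,0]]]' |head -2
python3 -m jog '[[[0,0,0,0],[0,0,0,0],[0,0,0,0]]]' |head -2
python3 - <<'E'
from h import *
snap('wrist','pD')
K=4
w=cv2.imread('pics/w2.png');b=cv2.imread('pics/hB.png')
def crop(f,X,r=33,S=400):
    u=proj(f,X).round().astype(int); print(f,u); im=cv2.imread(f'pics/{f}.png'); im=cv2.copyMakeBorder(im,r,r,r,r,cv2.BORDER_CONSTANT)
    return cv2.resize(im[u[1]:u[1]+2*r,u[0]:u[0]+2*r],(S,S),interpolation=cv2.INTER_CUBIC)
cv2.imwrite('pics/m1.png',np.hstack([crop('w2',(.511,.068,.07),25),crop('hB',(.511,.068,.07),25)]))
c=cv2.imread('pics/pC.png');d=cv2.imread('pics/pD.png')
cv2.imwrite('pics/m2.png',cv2.resize(np.hstack([c,d]),(800,300)))
E
```

```text
time: 12.48
tool_pos: [0.5247, 0.0682, 0.2307]
time: 13.15
time: 13.78
time: 14.15
tool_pos: [0.5253, -0.1815, 0.2309]
time: 14.82
tool_pos: [0.6008, -0.3074, 0.2305]
time: 15.2
tool_pos: [0.6006, -0.3063, 0.231]
w2 [251 205]
hB [250 163]
```

View pics/m1.png

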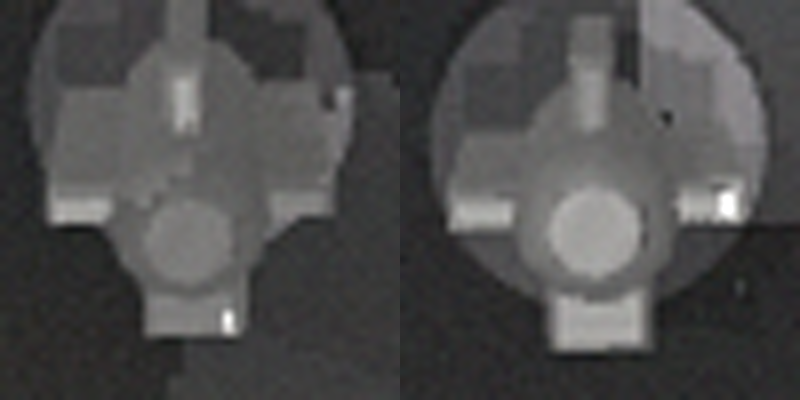

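View pics/m2.png

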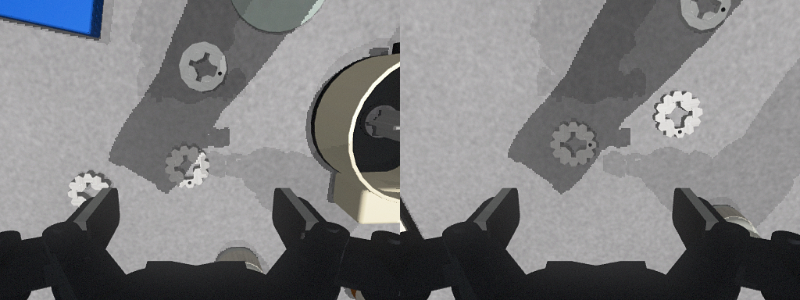

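```bash
python3 - <<'E'
from h import *
X=tri(('w2',(249.1,209.6)),('hB',(248.9,166.6)));print('hub tip',X,[onplane(f,u,.08).round(4) for f,u in (('w2',(249.1,209.6)),('hB',(248.9,166.6)))])
r=36;S=266
def crop(f,u):
    im=cv2.imread(f'pics/{f}.png')[u[1]-r:u[1]+r,u[0]-r:u[0]+r]
    im=cv2.normalize(im,None,0,255,cv2.NORM_MINMAX)
    return cv2.resize(im,(S,S),interpolation=cv2.INTER_CUBIC)
cv2.imwrite('pics/m3.png',np.vstack([np.hstack([crop('pC',(261,84)),crop('pC',(239,212)),crop('pD',(222,183))]),np.hstack([crop('pD',(356,146)),crop('hB',(249,167)),crop('w2',(249,210))])]))
E
```

```text
hub tip [0.51276505 0.06664314 0.07752221] [array([0.512 , 0.0666, 0.08  ]), array([0.5123, 0.0667, 0.08  ])]
```

View pics/m3.png

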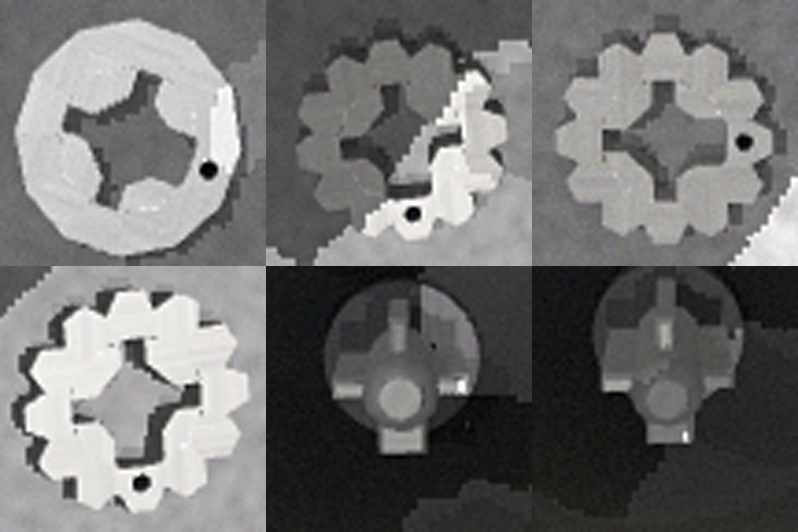

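```bash
python3 - <<'E'
from h import *
def px(u,c): return (u[0]-36+(c[0]+.5)/3.694-.5,u[1]-36+(c[1]+.5)/3.694-.5)
for n,f,u,c,d in [('sp','pC',(261,84),(129,137),(208,169)),('c1','pC',(239,212),(136.5,140),(147,214)),('c2','pD',(222,183),(130.5,138),(212,142)),('c1b','pD',(356,146),(136.5,134),(141,217))]:
    a,b=onplane(f,px(u,c),.013),onplane(f,px(u,d),.013); v=b-a
    print(n,a.round(4),np.hypot(*v[:2]).round(4),np.degrees(np.arctan2(v[1],v[0])).round(1))
E
```

```text
sp [ 0.4419 -0.1724  0.013 ] 0.0233 68.9
c1 [ 0.5788 -0.1937  0.013 ] 0.0241 7.2
c2 [ 0.6202 -0.3385  0.013 ] 0.0241 87.1
c1b [ 0.5788 -0.1941  0.013 ] 0.0244 7.8
```

Spacer: (.442,-.172), yaw about 69°. Cog1: (.579,-.194), yaw about 7.4°. Cog2: (.620,-.3385), yaw about 87°. The hub is at (.5122,.0667) and the housing yaw is about 1.5°. These agree with the two-view heights, so I'll start with cog2.

```bash
python3 -m jog '[[[-0.8,-1,1,0.032],[0,-0.26,1,0],[0,0,1,0],[0,0,1,0],[0,0,1,0]]]' 85
python3 -m jog '[[[0,0,1,0],[0,0,1,0],[0,0,0.8,0],[0,0,0,0],[0,0,0,0]]]'
python3 -c "
from h import *
print(bot.nose_length);go(.6202,-.3385,.02,87.1)"
```

```text
time: 15.88
tool_pos: [0.6202, -0.3382, 0.1052]
tcp_rot: [-3.142, 0.0, 3.092]
ft_force: [0.6, -0.3, 1.0]
grip_width: 0.994
grasp_force: 0.0
time: 16.5
tool_pos: [0.6206, -0.3391, 0.0369]
tcp_rot: [-3.141, 0.001, 3.092]
ft_force: [-0.2, 0.3, 0.5]
grip_width: 0.999
grasp_force: 0.0
0.011
shift units [0.017 0.024 0.677] tooly deg 87.14 j6 -0.635 t 16.5
turn units (tool z down => -) 0.0004
```

```bash
python3 -m jog '[[[0,0,0.5,0],[0,0,0.3,0],[0,0,0,0]]]'
python3 -m jog '[[[0,0,0,0],[0,0,0,0],[0,0,0,0],[0,0,0,0]]]' 0 80
python3 -m jog '[[[0,0,0,0],[0,0,0,0],[0,0,0,0]]]' 0 80
```

```text
time: 16.88
tool_pos: [0.6195, -0.3384, 0.0146]
tcp_rot: [3.14, -0.001, 3.092]
ft_force: [-0.3, 0.1, 0.1]
grip_width: 0.988
grasp_force: 0.0
time: 17.38
tool_pos: [0.6205, -0.3392, 0.0179]
tcp_rot: [-3.141, 0.001, 3.092]
ft_force: [-4.0, 3.2, 10.8]
grip_width: 0.654
grasp_force: 82.2
time: 17.75
tool_pos: [0.6205, -0.3391, 0.0179]
tcp_rot: [-3.141, 0.001, 3.092]
ft_force: [-4.3, 3.3, 10.8]
grip_width: 0.654
grasp_force: 82.2
```

```bash
python3 -m jog '[[[0,0,-0.3,0],[0,0,-0.8,0],[0,0,-1,0],[0,0,-1,0],[0,0,0,0]]]'
python3 -m jog '[[[0,0,0,0]]]'
python3 -c "
from h import *
w=snap('wrist','w3');d=snap('side','d3');s=bot.read_state()
u=proj('d3',s['tool_pos']).astype(int);print(u)
c=d[max(0,u[1]-50):u[1]+50,u[0]-50:u[0]+50]
cv2.imwrite('pics/m4.png',np.hstack([w[:,:],cv2.resize(c,(288,384),interpolation=cv2.INTER_CUBIC)]))"
```

```text
time: 18.38
tool_pos: [0.6216, -0.3401, 0.097]
tcp_rot: [-3.139, 0.004, 3.092]
ft_force: [0.3, -0.5, -1.5]
grip_width: 0.645
grasp_force: 84.5
time: 18.5
tool_pos: [0.6199, -0.3387, 0.0927]
tcp_rot: [3.141, -0.0, 3.092]
ft_force: [0.2, -0.4, -2.6]
grip_width: 0.644
grasp_force: 84.5
[321 278]
```

View pics/m4.png

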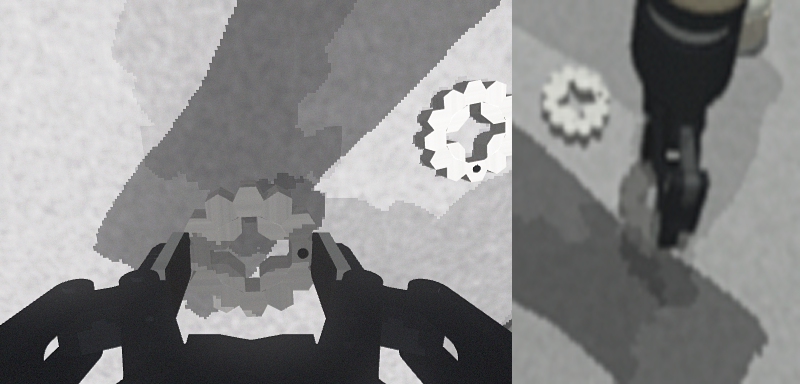

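The cog hangs tilted in the fingers (wrist 250,250). I gripped only its upper edge, because the fingertips stand farther back at this opening. I'll set it down and regrip lower.

```bash
python3 -m jog '[[[0,0,1,0],[0,0,0.8,0],[0,0,0.4,0],[0,0,0,0]]]'
python3 -m jog '[[[0,0,0.2,0],[0,0,0,0]]]'
python3 -m jog '[[[0,0,0.2,0],[0,0,0,0]]]'
```

```text
time: 19.1
tool_pos: [0.6194, -0.3383, 0.037]
tcp_rot: [3.14, -0.002, 3.092]
ft_force: [-0.2, -0.5, -1.4]
grip_width: 0.648
grasp_force: 84.7
time: 19.35
tool_pos: [0.6202, -0.339, 0.0336]
tcp_rot: [-3.141, 0.0, 3.092]
ft_force: [0.7, -0.0, -2.3]
grip_width: 0.645
grasp_force: 84.7
time: 19.6
tool_pos: [0.6199, -0.3387, 0.0279]
tcp_rot: [3.141, -0.0, 3.092]
ft_force: [0.3, 0.3, -2.2]
grip_width: 0.647
grasp_force: 84.7
```

```bash
python3 -m jog '[[[0,0,0.15,0],[0,0,0,0]]]'
python3 -m jog '[[[0,0,0.12,0],[0,0,0,0]]]'
python3 -m jog '[[[0,0,0,0],[0,0,0,0],[0,0,0,0]]]' 85
python3 -m jog '[[[0,0,-1,0],[0,0,-1,0],[0,0,-1,0],[0,0,-1,0],[0,0,-1,0]]]'
python3 -m jog '[[[1,0,-1,0],[0,0,-1,0],[0,0,-0.5,0],[0,0,0,0],[0,0,0,0]]]'
python3 -c "
from h import *
w=snap('wrist','w4');print(bot.read_state()['tool_pos']);u=proj('w4',(.62,-.339,.01)).astype(int);print(u)
u0=(u[0]-60,u[1]-50);cv2.imwrite('pics/m5.png',cv2.resize(w[u0[1]:u0[1]+90,u0[0]:u0[0]+120],(800,600),interpolation=cv2.INTER_CUBIC))"
```

```text
time: 19.85
tool_pos: [0.6199, -0.3387, 0.0241]
tcp_rot: [3.141, -0.0, 3.092]
ft_force: [-0.1, 0.2, -2.3]
grip_width: 0.647
grasp_force: 84.7
time: 20.1
tool_pos: [0.6199, -0.3387, 0.0212]
tcp_rot: [3.141, -0.0, 3.092]
ft_force: [0.1, -0.2, -1.4]
grip_width: 0.644
grasp_force: 84.7
time: 20.48
tool_pos: [0.6203, -0.339, 0.0219]
tcp_rot: [-3.141, 0.001, 3.092]
ft_force: [-0.4, 0.7, -0.5]
grip_width: 0.994
grasp_force: 0.0
time: 21.1
tool_pos: [0.6201, -0.3388, 0.1476]
tcp_rot: [-3.141, 0.0, 3.092]
ft_force: [1.1, -0.3, -0.8]
grip_width: 0.994
grasp_force: 0.0
time: 21.72
tool_pos: [0.595, -0.3373, 0.2076]
tcp_rot: [3.141, -0.001, 3.092]
ft_force: [0.0, -0.4, -0.1]
grip_width: 0.992
grasp_force: 0.0
[ 0.59485868 -0.3372172   0.20748357]
[250 194]
```

View pics/m5.png

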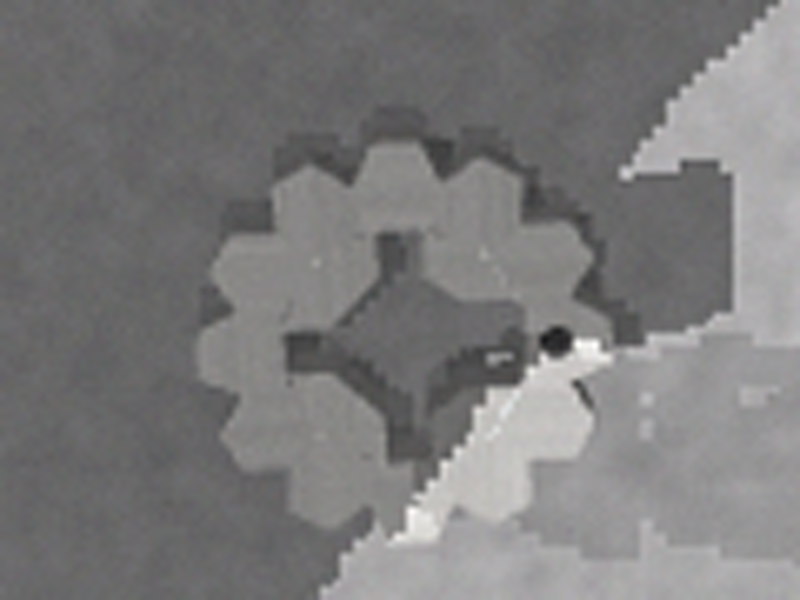

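```bash
python3 -c "
from h import *
p=lambda x,y:onplane('w4',(250-60+(x+.5)/6.667-.5,194-50+(y+.5)/6.667-.5),.013)
a=p(404,347);print(a);v=p(606,338)-p(198,356);print(np.hypot(*v[:2]),np.degrees(np.arctan2(v[1],v[0])))
go(a[0],a[1],.04,89)"
```

```text
[ 0.6207851  -0.33886645  0.013     ]
0.06285491334259513 89.65663317834795
shift units [-1.049 -0.023  6.698] tooly deg 87.15 j6 -0.657 t 21.77
turn units (tool z down => -) -0.0206
```

```bash
python3 -m jog '[[[-1,0,1,-0.026],[-0.04,0,1,0],[0,0,1,0],[0,0,1,0],[0,0,1,0]]]' 78
python3 -m jog '[[[0,0,1,0],[0,0,0.7,0],[0,0,0.7,0],[0,0,0.4,0],[0,0,0,0]]]'
python3 -m jog '[[[0,0,0.2,0],[0,0,0,0],[0,0,0,0]]]'
```

```text
time: 22.4
tool_pos: [0.6206, -0.3384, 0.0818]
tcp_rot: [3.14, -0.001, 3.132]
ft_force: [0.4, 0.3, -0.1]
grip_width: 0.914
grasp_force: 0.0
time: 23.02
tool_pos: [0.6208, -0.3386, 0.0133]
tcp_rot: [3.141, -0.001, 3.132]
ft_force: [0.6, 0.8, -0.2]
grip_width: 0.912
grasp_force: 0.0
time: 23.4
tool_pos: [0.6213, -0.339, 0.0095]
tcp_rot: [-3.141, 0.001, 3.132]
ft_force: [0.5, -0.6, 0.4]
grip_width: 0.912
grasp_force: 0.0
```

```bash
python3 -m jog '[[[0,0,0,0],[0,0,0,0],[0,0,0,0],[0,0,0,0]]]' 0 80
python3 -m jog '[[[0,0,0,0],[0,0,0,0]]]'
```

```text
time: 23.9
tool_pos: [0.6216, -0.3392, 0.0105]
tcp_rot: [-3.141, 0.001, 3.132]
ft_force: [-2.0, 1.8, 6.5]
grip_width: 0.706
grasp_force: 84.4
time: 24.15
tool_pos: [0.6216, -0.3392, 0.0105]
tcp_rot: [-3.141, 0.001, 3.132]
ft_force: [-1.0, 1.5, 6.7]
grip_width: 0.702
grasp_force: 84.4
```

```bash
python3 -m jog '[[[0,0,0,0],[0,0,0,0],[0,0,0,0]]]' 78 |tail -3
python3 -m jog '[[[0,0,0.16,0],[0,0,0,0],[0,0,0,0]]]'
python3 -m jog '[[[0,0,0.12,0],[0,0,0,0],[0,0,0,0]]]'
```

```text
ft_force: [0.7, 0.2, 0.2]
grip_width: 0.914
grasp_force: 0.0
time: 24.9
tool_pos: [0.621, -0.3388, 0.0049]
tcp_rot: [3.141, -0.0, 3.132]
ft_force: [0.2, 0.4, -0.9]
grip_width: 0.912
grasp_force: 0.0
time: 25.28
tool_pos: [0.6211, -0.3388, 0.002]
tcp_rot: [3.142, 0.0, 3.132]
ft_force: [-0.2, -0.4, 0.2]
grip_width: 0.912
grasp_force: 0.0
```

```bash
python3 -m jog '[[[0,0,0,0],[0,0,0,0],[0,0,0,0]]]' 67
python3 -m jog '[[[0,0,0,0],[0,0,0,0],[0,0,0,0],[0,0,0,0]]]' 0 80
```

```text
time: 25.65
tool_pos: [0.6222, -0.3396, 0.0042]
tcp_rot: [-3.14, 0.003, 3.132]
ft_force: [-1.2, 1.4, 9.9]
grip_width: 0.785
grasp_force: 5.0
time: 26.15
tool_pos: [0.6229, -0.3398, 0.0059]
tcp_rot: [-3.139, 0.004, 3.133]
ft_force: [-2.5, 2.7, 18.5]
grip_width: 0.716
grasp_force: 91.3
```

```bash
python3 -m jog '[[[0,0,-0.3,0],[0,0,-0.8,0],[0,0,-1,0],[0,0,-1,0],[0,0,0,0]]]' |tail -3
python3 -m jog '[[[0,0,-1,0],[0,0,-1,0],[0,0,-0.5,0],[0,0,0,0],[0,0,0,0]]]'
python3 - <<'E'
from h import *
w=snap('wrist','w5');s=bot.read_state()
np.set_printoptions(precision=1,suppress=True)
M=Ro.from_euler('xyz',s['tcp_rot']).as_matrix();p=s['tool_pos']
f=lambda a:proj('w5',p+M@np.array(a))
# expected centre on tool: part centre at tool z ~0
for z in(-.002,):
  print('ctr',f((0,0,z-.0065)),'+y',f((0,.032,z-.0065)),'+x',f((.032,0,z-.0065)),'-x',f((-.032,0,z-.0065)),'dot',f((0,.0242,z-.0065)))
u=f((0,0,-.008)).astype(int)
cv2.imwrite('pics/m6.png',cv2.resize(w[u[1]-90:u[1]+60,u[0]-100:u[0]+100],(800,600),interpolation=cv2.INTER_CUBIC));print(u)
E
```

```text
ft_force: [0.6, -0.0, -2.2]
grip_width: 0.71
grasp_force: 86.9
time: 27.4
tool_pos: [0.6206, -0.3385, 0.1404]
tcp_rot: [3.14, -0.001, 3.132]
ft_force: [-1.2, 0.1, -2.5]
grip_width: 0.713
grasp_force: 87.2
ctr [251.4 268. ] +y [329.3 267.9] +x [251.3 192.8] -x [251.4 334.5] dot [310.3 267.9]
[251 267]
```

View pics/m6.png

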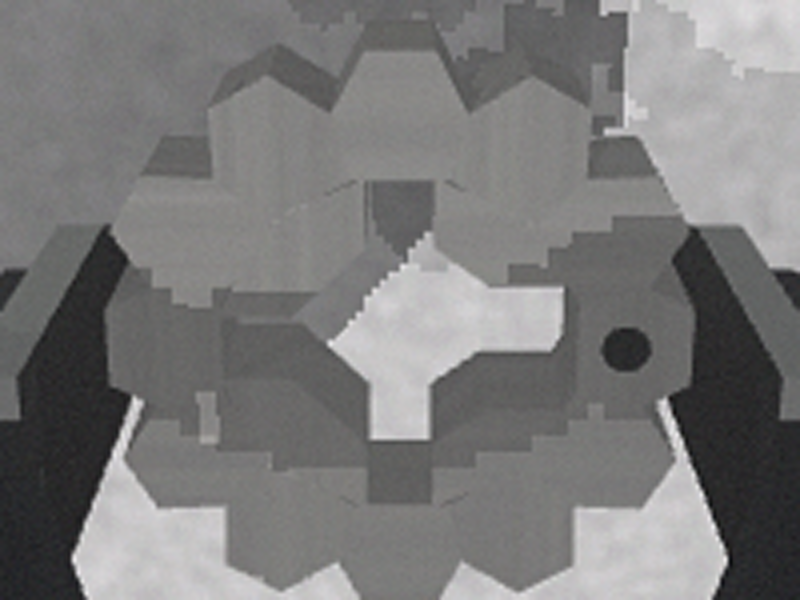

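```bash
python3 - <<'E'
from h import *
O=np.array([(0,24.2),(0,32),(0,-32),(32,0),(27.7,16),(27.7,-16),(18.5,0),(-18.5,0)])/1000
I=np.array([(627,349),(693,330),(107,330),(400,51),(560,91),(241,91),(400,180),(400,503)],float)
I=(I+.5)/4-.5+[151,177]
O=np.c_[O,np.zeros(8)]
K,R,t=cam('w5')
ok,r,tv=cv2.solvePnP(O,I,K,None)
pr=cv2.projectPoints(O,r,tv,K,None)[0][:,0];print((pr-I).round(1))
s=bot.read_state();M=Ro.from_euler('xyz',s['tcp_rot']).as_matrix()
Rc=M.T@R.T@cv2.Rodrigues(r)[0];c=M.T@(R.T@(tv[:,0]-t)-s['tool_pos']);print('centre top face in tool mm',c*1000);print(Rc.round(3))
E
```

```text
[[-0.6 -1.8]
 [ 1.1  3.1]
 [-0.6  2. ]
 [ 0.  -0.3]
 [-1.3  0.1]
 [ 1.2 -0.3]
 [ 0.  -1. ]
 [-0.  -1.8]]
centre top face in tool mm [-0.71286073 -0.30768054 -1.508233  ]
[[ 0.999 -0.001 -0.05 ]
 [ 0.002  1.     0.017]
 [ 0.05  -0.018  0.999]]
```

```bash
python3 -m jog '[[[0,0,0,0.11],[0,0,0,0.11],[0,0,0,0.11],[0,0,0,0.11],[0,0,0,0.11]]]' |tail -2
python3 -m jog '[[[0,0,0,0.11],[0,0,0,0.11],[0,0,0,0.11],[0,0,0,0.097],[0,0,0,0]]]'
python3 -m jog '[[[0,0,0,0],[0,0,0,0]]]' |tail -1
python3 -c "
from h import *
go(.5122,.0667,.14,1.5)"
```

```text
grip_width: 0.716
grasp_force: 87.2
time: 28.7
tool_pos: [0.6207, -0.3385, 0.1409]
tcp_rot: [-3.141, -0.001, 1.599]
ft_force: [-0.7, 0.2, -1.5]
grip_width: 0.712
grasp_force: 87.2
grasp_force: 87.2
shift units [16.338 -3.882  0.076] tooly deg 1.65 j6 0.858 t 28.95
turn units (tool z down => -) 0.0017
```

```bash
python3 -m jog '[[[1,-0.24,0,0],[1,-0.24,0,0],[1,-0.24,0,0],[1,-0.24,0,0],[1,-0.24,0,0]]]' |tail -2
python3 -m jog '[[[1,-0.24,0,0],[1,-0.24,0,0],[1,-0.24,0,0],[1,-0.24,0,0],[1,-0.24,0,0]]]' |tail -2
python3 -m jog '[[[1,-0.24,0,0],[1,-0.24,0,0],[1,-0.24,0,0],[1,-0.24,0,0],[1,-0.24,0,0]]]' |tail -2
python3 -m jog '[[[1,-0.24,0,0],[0.34,-0.04,0,0],[0,0,0,0],[0,0,0,0],[0,0,0,0]]]'
python3 - <<'E'
from h import *
go(.5122,.0667,.14,1.5)
w=snap('wrist','w6');s=bot.read_state()
M=Ro.from_euler('xyz',s['tcp_rot']).as_matrix();p=s['tool_pos']
print('hub tip px',proj('w6',(.5122,.0667,.08)),'part ctr', proj('w6',p+M@np.array((0,0,-.004))))
E
```

```text
grip_width: 0.713
grasp_force: 87.2
grip_width: 0.712
grasp_force: 87.2
grip_width: 0.71
grasp_force: 87.2
time: 31.45
tool_pos: [0.5132, 0.0662, 0.142]
tcp_rot: [-3.142, 0.0, 1.597]
ft_force: [-0.1, -0.9, -2.1]
grip_width: 0.713
grasp_force: 87.3
shift units [ 0.019 -0.041  0.08 ] tooly deg 1.49 j6 1.42 t 31.45
turn units (tool z down => -) -0.0001
hub tip px [249.32918147 211.62795691] part ctr [251.09314138 261.97603295]
```

```bash
python3 -m jog '[[[0,-0.03,0.8,0],[0,0,0.8,0],[0,0,0.3,0],[0,0,0,0]]]'
python3 -m jog '[[[0,0,0.2,0],[0,0,0.2,0],[0,0,0,0]]]'
python3 -m jog '[[[0,0,0.2,0],[0,0,0,0]]]'
python3 -m jog '[[[0,0,0.2,0],[0,0,0,0]]]'
```

```text
time: 32.0
tool_pos: [0.5116, 0.0669, 0.0934]
tcp_rot: [-3.14, -0.0, 1.598]
ft_force: [-0.0, -0.4, -0.7]
grip_width: 0.711
grasp_force: 87.2
time: 32.38
tool_pos: [0.5122, 0.0669, 0.0842]
tcp_rot: [-3.141, -0.0, 1.598]
ft_force: [-0.3, -0.8, -1.4]
grip_width: 0.709
grasp_force: 87.2
time: 32.62
tool_pos: [0.5121, 0.0669, 0.0791]
tcp_rot: [-3.141, -0.0, 1.598]
ft_force: [-0.1, -1.2, -2.3]
grip_width: 0.714
grasp_force: 87.2
time: 32.88
tool_pos: [0.512, 0.0669, 0.0741]
tcp_rot: [-3.141, -0.0, 1.598]
ft_force: [0.6, -0.6, -1.6]
grip_width: 0.713
grasp_force: 87.2
```

```bash
for i in 1; do python3 -m jog '[[[0,0,0.1,0],[0,0,0,0]]]'|sed -n '2p;4p;5p'; done
python3 -m jog '[[[0,0,0.1,0],[0,0,0,0]]]'|sed -n '2p;4p;5p'
python3 -m jog '[[[0,0,0.1,0],[0,0,0,0]]]'|sed -n '2p;4p;5p'
python3 -m jog '[[[0,0,0.1,0],[0,0,0,0]]]'|sed -n '2p;4p;5p'
python3 -m jog '[[[0,0,0.1,0],[0,0,0,0]]]'|sed -n '2p;4p;5p'
python3 -m jog '[[[0,0,0.1,0],[0,0,0,0]]]'|sed -n '2p;4p;5p'
```

```text
tool_pos: [0.5122, 0.0669, 0.0719]
ft_force: [0.2, -0.0, -2.5]
grip_width: 0.708
tool_pos: [0.5122, 0.0669, 0.0693]
ft_force: [0.2, 0.3, -2.0]
grip_width: 0.713
tool_pos: [0.5122, 0.0669, 0.0668]
ft_force: [-0.3, -0.6, -2.4]
grip_width: 0.713
tool_pos: [0.5122, 0.0669, 0.0643]
ft_force: [0.3, -0.1, -2.5]
grip_width: 0.712
tool_pos: [0.5122, 0.0669, 0.0618]
ft_force: [-0.4, -0.7, -2.5]
grip_width: 0.715
tool_pos: [0.5122, 0.0669, 0.0593]
ft_force: [0.4, -0.5, -2.1]
grip_width: 0.716
```

```bash
python3 -m jog '[[[0,0,0.2,0],[0,0,0.2,0],[0,0,0.2,0],[0,0,0.2,0],[0,0,0,0]]]'|sed -n '2p;4p;5p'
python3 -m jog '[[[0,0,0.12,0],[0,0,0.12,0],[0,0,0,0]]]'|sed -n '2p;4p;5p'
python3 -m jog '[[[0,0,0.12,0],[0,0,0,0]]]'|sed -n '2p;4p;5p'
python3 -m jog '[[[0,0,0.08,0],[0,0,0,0]]]'|sed -n '2p;4p;5p'
```

```text
tool_pos: [0.512, 0.0669, 0.039]
ft_force: [0.2, -0.6, -1.8]
grip_width: 0.712
tool_pos: [0.5122, 0.0669, 0.0332]
ft_force: [-0.0, -0.7, -3.1]
grip_width: 0.715
tool_pos: [0.5122, 0.0669, 0.0303]
ft_force: [0.2, -0.5, -2.5]
grip_width: 0.711
tool_pos: [0.5123, 0.0669, 0.0284]
ft_force: [-0.0, -1.2, -2.5]
grip_width: 0.714
```

```bash
python3 -m jog '[[[0,0,0.1,0],[0,0,0,0]]]'|sed -n '2p;4p;5p'
python3 -m jog '[[[0,0,0,0],[0,0,0,0],[0,0,0,0]]]' 78 |sed -n '2p;4p;5p'
python3 -m jog '[[[0,0,-0.5,0],[0,0,-1,0],[0,0,-1,0],[0,0,-1,0],[0,0,-1,0]]]'|sed -n '2p;4p;5p'
python3 -m jog '[[[0,0,-1,0],[0,0,-1,0],[0,0,-1,0],[0,0,-0.8,0],[0,0,0,0]]]'|sed -n '2p;4p;5p'
python3 -c "
from h import *
go(.5122,.0667,.23,7.4);go(.5788,-.1939,.23,7.4)
w=snap('wrist','w7');d=snap('side','d7')"
```

```text
tool_pos: [0.5124, 0.0669, 0.026]
ft_force: [0.2, -0.3, -1.9]
grip_width: 0.711
tool_pos: [0.5124, 0.0669, 0.0262]
ft_force: [0.5, 0.2, -0.7]
grip_width: 0.914
tool_pos: [0.5125, 0.0669, 0.1404]
ft_force: [0.4, -0.5, 0.2]
grip_width: 0.914
tool_pos: [0.5132, 0.0668, 0.2358]
ft_force: [0.3, 0.2, -0.7]
grip_width: 0.912
shift units [-0.002 -0.04   0.233] tooly deg 1.55 j6 1.42 t 37.75
turn units (tool z down => -) -0.065
shift units [-10.494   2.341   0.246] tooly deg 1.55 j6 1.42 t 37.75
turn units (tool z down => -) -0.065
```

```bash
cat > moved.py <<'E'
from h import *
import sys
d=snap('side',sys.argv[1]);s=snap('scene',sys.argv[1]+'s')
for nm,X in (('sp',(.442,-.172,.013)),('c1',(.579,-.194,.013))):
  for im,f in ((d,'d0'),(s,'s0')):
    ref=cv2.imread(f'pics/{f}.png');u=proj(f,X).round().astype(int)
    T=ref[u[1]-11:u[1]+12,u[0]-14:u[0]+15];W=im[u[1]-50:u[1]+51,u[0]-50:u[0]+51]
    r=cv2.matchTemplate(W,T,cv2.TM_CCOEFF_NORMED);_,m,_,l=cv2.minMaxLoc(r);print(nm,f,round(m,2),(l[0]-36,l[1]-39))
E
python3 moved.py d8
```

```text
sp d0 1.0 (0, 0)
sp s0 1.0 (0, 0)
c1 d0 1.0 (0, 0)
c1 s0 1.0 (0, 0)
```

```bash
python3 -m jog '[[[-1,0.24,0,-0.065],[-1,0.22,0,0],[-1,0.22,0,0],[-1,0.22,0,0],[-1,0.22,0,0]]]'|sed -n '2p'
python3 -m jog '[[[-1,0.22,0,0],[-1,0.22,0,0],[-1,0.22,0,0],[-1,0.22,0,0],[0,0,0,0]]]' |sed -n '2p'
python3 -m jog '[[[0,0,0,0],[0,0,0,0]]]'|sed -n '2p'
python3 -c "
from h import *
go(.5788,-.1939,.005,7.4);snap('wrist','w8')
a=proj('w8',(.5788,-.1939,.013)).astype(int);print(a)"
```

```text
tool_pos: [0.5535, -0.0549, 0.2325]
tool_pos: [0.5884, -0.1523, 0.2325]
tool_pos: [0.5882, -0.15, 0.2335]
shift units [-1.697 -0.602  9.141] tooly deg 7.44 j6 0.976 t 39.45
turn units (tool z down => -) 0.0004
[237 203]
```

```bash
cat > dot.py <<'E'
from h import *
import sys
def dot(f,c,r=40):
    u=proj(f,(*c,.013)).astype(int);g=cv2.cvtColor(cv2.imread(f'pics/{f}.png'),cv2.COLOR_BGR2GRAY)
    x0,y0=u[0]-r,u[1]-r;m=(g[y0:u[1]+r,x0:u[0]+r]<40).astype(np.uint8)
    n,_,st,ce=cv2.connectedComponentsWithStats(m)
    for i in range(1,n):
        if 6<st[i,4]<60: 
            X=onplane(f,ce[i]+[x0,y0],.013);v=X[:2]-c;print('area',st[i,4],X[:2].round(4),'r',np.hypot(*v).round(4),'ang',np.degrees(np.arctan2(v[1],v[0])).round(1))
dot(sys.argv[1],np.array([float(sys.argv[2]),float(sys.argv[3])]))
E
python3 dot.py w8 .5788 -.1939; python3 dot.py pC .5788 -.1939;python3 dot.py pD .5788 -.1939;python3 dot.py pC .442 -.172
```

```text
area 14 [ 0.4503 -0.1506] r 0.023 ang 68.7
```

```bash
sed -i 's/<40/<float(sys.argv[4])/;s/6<st/4<st/' dot.py
for t in 60 80; do echo $t; python3 dot.py w8 .5788 -.1939 $t; python3 dot.py pC .5788 -.1939 $t;python3 dot.py pD .5788 -.1939 $t;done
```

```text
60
area 9 [ 0.6027 -0.1906] r 0.0241 ang 7.8
area 7 [ 0.6021 -0.191 ] r 0.0234 ang 7.0
area 11 [ 0.6026 -0.191 ] r 0.024 ang 6.9
80
area 43 [ 0.5799 -0.1602] r 0.0338 ang 88.1
area 43 [ 0.5657 -0.164 ] r 0.0327 ang 113.6
area 5 [ 0.5555 -0.1741] r 0.0306 ang 139.6
area 5 [ 0.596  -0.1704] r 0.0291 ang 53.8
area 8 [ 0.5632 -0.196 ] r 0.0157 ang -172.3
area 13 [ 0.6026 -0.191 ] r 0.024 ang 7.0
area 11 [ 0.5958 -0.1945] r 0.017 ang -2.0
area 5 [ 0.587  -0.1966] r 0.0087 ang -18.4
area 8 [ 0.5832 -0.205 ] r 0.0119 ang -68.2
area 12 [ 0.5488 -0.1921] r 0.03 ang 176.6
area 10 [ 0.5526 -0.1779] r 0.0307 ang 148.7
area 7 [ 0.5515 -0.2065] r 0.0301 ang -155.3
area 11 [ 0.5801 -0.2101] r 0.0163 ang -85.5
area 7 [ 0.5841 -0.1997] r 0.0078 ang -47.8
area 11 [ 0.6025 -0.1907] r 0.0239 ang 7.7
area 14 [ 0.5506 -0.2055] r 0.0305 ang -157.7
area 12 [ 0.5498 -0.1905] r 0.0292 ang 173.3
area 6 [ 0.5536 -0.2159] r 0.0334 ang -138.9
area 13 [ 0.5591 -0.2182] r 0.0313 ang -129.0
area 22 [ 0.5662 -0.194 ] r 0.0126 ang -179.3
area 9 [ 0.575  -0.2241] r 0.0305 ang -97.2
area 17 [ 0.5773 -0.1795] r 0.0145 ang 95.9
area 10 [ 0.5811 -0.2276] r 0.0338 ang -86.1
area 7 [ 0.5877 -0.189 ] r 0.0101 ang 28.9
area 8 [ 0.5911 -0.2219] r 0.0306 ang -66.3
area 5 [ 0.5968 -0.1963] r 0.0182 ang -7.5
area 13 [ 0.6029 -0.191 ] r 0.0243 ang 6.8
```

Consistent across orientations (within 0.5 mm, 7.3°). I'll descend on cog1.

```bash
python3 -m jog '[[[-0.9,-0.3,1,0],[-0.8,-0.3,1,0],[0,0,1,0],[0,0,1,0],[0,0,1,0]]]' 78|sed -n '2p'
python3 -m jog '[[[0,0,1,0],[0,0,1,0],[0,0,1,0],[0,0,0.5,0],[0,0,0,0]]]'|sed -n '2p;4p'
python3 -c "
from h import *
go(.5788,-.1939,.004,7.4)"
```

```text
tool_pos: [0.579, -0.1942, 0.1079]
tool_pos: [0.5785, -0.1941, 0.0205]
ft_force: [-0.5, -0.6, 0.4]
shift units [0.006 0.013 0.659] tooly deg 7.42 j6 0.904 t 40.75
turn units (tool z down => -) 0.0002
```

```bash
python3 -m jog '[[[0,0,0.5,0],[0,0,0.15,0],[0,0,0,0],[0,0,0,0]]]'|sed -n '2p;4p'
python3 -m jog '[[[0,0,0,0],[0,0,0,0],[0,0,0,0]]]' 67|sed -n '2p;4p;5p;6p'
python3 -m jog '[[[0,0,0,0],[0,0,0,0],[0,0,0,0],[0,0,0,0]]]' 0 80|sed -n '2p;4p;5p;6p'
python3 -m jog '[[[0,0,-0.3,0],[0,0,-0.8,0],[0,0,-1,0],[0,0,-1,0],[0,0,0,0]]]' |sed -n '2p;4p;5p;6p'
python3 -m jog '[[[0,0,-1,0],[0,0,-1,0],[0,0,-0.5,0],[0,0,0,0],[0,0,0,0]]]'|sed -n '2p;4p;5p;6p'
python3 - <<'E'
from h import *
go(.5122,.0667,.14,1.5)
w=snap('wrist','w9');s=bot.read_state()
for f in('w5','w9'):
  g=cv2.cvtColor(cv2.imread(f'pics/{f}.png'),cv2.COLOR_BGR2GRAY)[240:290,285:330]
  n,_,st,ce=cv2.connectedComponentsWithStats((g<40).astype(np.uint8)); print(f,[(st[i,4],(ce[i]+[285,240]).round(1)) for i in range(1,n) if st[i,4]>20])
a,b=[cv2.imread(f'pics/{f}.png')[170:340,150:355] for f in('w5','w9')]
print(cv2.matchTemplate(b,a[10:-10,20:-20],cv2.TM_CCOEFF_NORMED).max())
E
```

```text
tool_pos: [0.5792, -0.1948, 0.0052]
ft_force: [0.1, -0.1, 0.2]
tool_pos: [0.579, -0.1947, 0.0049]
ft_force: [0.7, 0.7, 0.2]
grip_width: 0.785
grasp_force: 0.0
tool_pos: [0.5795, -0.195, 0.006]
ft_force: [-2.2, 1.3, 8.2]
grip_width: 0.716
grasp_force: 90.7
tool_pos: [0.5806, -0.1957, 0.0855]
ft_force: [1.1, -0.4, -1.7]
grip_width: 0.712
grasp_force: 87.0
tool_pos: [0.5784, -0.1944, 0.1433]
ft_force: [-1.1, 0.3, -2.2]
grip_width: 0.712
grasp_force: 87.3
shift units [10.698 -1.283  0.148] tooly deg 7.39 j6 0.903 t 43.38
turn units (tool z down => -) 0.0655
w5 []
w9 [(np.int32(53), array([306.8, 263.3]))]
0.7687129
```

```bash
python3 -m jog '[[[0,0,0,0.0655],[1,-0.23,0,0],[1,-0.23,0,0],[1,-0.23,0,0],[1,-0.23,0,0]]]' |tail -2
python3 -m jog '[[[1,-0.23,0,0],[1,-0.23,0,0],[1,-0.23,0,0],[1,-0.23,0,0],[1,-0.23,0,0]]]' |tail -2
python3 -m jog '[[[1,-0.23,0,0],[0.5,0,0,0],[0,0,0,0],[0,0,0,0],[0,0,0,0]]]'
python3 -c "
from h import *
go(.5122,.0668,.085,1.5)"
```

```text
grip_width: 0.714
grasp_force: 87.3
grip_width: 0.708
grasp_force: 87.3
time: 45.3
tool_pos: [0.5148, 0.0655, 0.1447]
tcp_rot: [-3.142, 0.0, 1.596]
ft_force: [0.2, 0.5, -1.9]
grip_width: 0.71
grasp_force: 87.3
shift units [ 0.055 -0.101  2.389] tooly deg 1.44 j6 1.42 t 45.3
turn units (tool z down => -) -0.0007
```

```bash
python3 -m jog '[[[0.05,-0.1,0.8,0],[0,0,0.8,0],[0,0,0.6,0],[0,0,0,0],[0,0,0,0]]]'|sed -n '2p;4p;5p'
python3 -m jog '[[[0,0,0.2,0],[0,0,0.2,0],[0,0,0,0]]]'|sed -n '2p;4p;5p'
python3 -m jog '[[[0,0,0.1,0],[0,0,0.1,0],[0,0,0,0]]]'|sed -n '2p;4p;5p'
python3 -m jog '[[[0,0,0.1,0],[0,0,0.1,0],[0,0,0,0]]]'|sed -n '2p;4p;5p'
python3 -m jog '[[[0,0,0.1,0],[0,0,0.1,0],[0,0,0,0]]]'|sed -n '2p;4p;5p'
python3 -m jog '[[[0,0,0.1,0],[0,0,0,0]]]'|sed -n '2p;4p;5p'
python3 -m jog '[[[0,0,0.1,0],[0,0,0,0]]]'|sed -n '2p;4p;5p'
```

```text
tool_pos: [0.5123, 0.0674, 0.0901]
ft_force: [0.7, 0.3, -1.9]
grip_width: 0.706
tool_pos: [0.5118, 0.0674, 0.0794]
ft_force: [-0.6, 0.9, -2.0]
grip_width: 0.709
tool_pos: [0.5119, 0.0674, 0.0745]
ft_force: [-0.6, 1.0, -1.6]
grip_width: 0.71
tool_pos: [0.512, 0.0673, 0.0695]
ft_force: [0.1, -0.8, -1.9]
grip_width: 0.709
tool_pos: [0.512, 0.0673, 0.0645]
ft_force: [0.9, -1.2, -2.9]
grip_width: 0.712
tool_pos: [0.5121, 0.0673, 0.0621]
ft_force: [1.3, -2.7, -3.2]
grip_width: 0.708
tool_pos: [0.5121, 0.0673, 0.0596]
ft_force: [1.9, -2.1, -3.0]
grip_width: 0.713
```

Slid on cleanly again.

```bash
python3 -m jog '[[[0,0,0.2,0],[0,0,0.2,0],[0,0,0.2,0],[0,0,0,0]]]'|sed -n '2p;4p;5p'
python3 -m jog '[[[0,0,0.1,0],[0,0,0,0]]]'|sed -n '2p;4p;5p'
python3 -m jog '[[[0,0,0.1,0],[0,0,0,0]]]'|sed -n '2p;4p;5p'
python3 -m jog '[[[0,0,0.06,0],[0,0,0,0]]]'|sed -n '2p;4p;5p'
```

```text
tool_pos: [0.5118, 0.0673, 0.0441]
ft_force: [1.5, -4.0, -4.6]
grip_width: 0.714
tool_pos: [0.5121, 0.0673, 0.0422]
ft_force: [2.7, -2.9, -3.3]
grip_width: 0.712
tool_pos: [0.5122, 0.0673, 0.0397]
ft_force: [1.6, -4.8, -3.0]
grip_width: 0.71
tool_pos: [0.5123, 0.0673, 0.0389]
ft_force: [-1.2, -4.6, 5.5]
grip_width: 0.712
```

```bash
python3 -m jog '[[[0,0,0,0],[0,0,0,0],[0,0,0,0]]]' 78 |sed -n '2p;4p;5p'
python3 -m jog '[[[0,0,-0.5,0],[0,0,-1,0],[0,0,-1,0],[0,0,-1,0],[0,0,-1,0]]]'|sed -n '2p;4p;5p'
python3 -m jog '[[[0,0,-1,0],[0,0,-1,0],[0,0,-1,0],[0,0,-0.5,0],[0,0,0,0]]]'|sed -n '2p;4p;5p'
python3 moved.py d9
python3 -c "
from h import *
go(.442,-.172,.23,69);print(bot.read_state()['joints'].round(2))
"
```

```text
tool_pos: [0.512, 0.0677, 0.0382]
ft_force: [-0.4, 0.0, 0.5]
grip_width: 0.916
tool_pos: [0.5122, 0.0675, 0.1526]
ft_force: [0.6, -0.7, -0.0]
grip_width: 0.908
tool_pos: [0.5125, 0.0673, 0.2392]
ft_force: [-0.2, 0.5, -0.3]
grip_width: 0.919
sp d0 0.92 (-10, -11)
sp s0 0.85 (12, -8)
c1 d0 0.36 (-33, -17)
c1 s0 0.3 (-3, 10)
shift units [-9.501 -3.042  0.301] tooly deg 1.5 j6 1.422 t 50.9
turn units (tool z down => -) -0.75
[-0.12 -0.15 -0.16  1.56  0.    1.42]
```

```bash
python3 -c "
from h import *
a=proj('d0',(.442,-.172,.013))+[-10,-11];b=proj('s0',(.442,-.172,.013))+[12,-8]
X=tri(('d0',a),('s0',b));print(X);go(X[0],X[1],.23,69)"
```

```text
[ 0.41505544 -0.12838377  0.01147035]
shift units [-7.729 -4.074  0.302] tooly deg 1.5 j6 1.422 t 50.9
turn units (tool z down => -) -0.75
```

```bash
python3 -m jog '[[[-1,-0.55,0,0],[-1,-0.55,0,0],[-1,-0.55,0,0],[-1,-0.55,0,0],[-1,-0.55,0,0]]]'|sed -n '2p'
python3 -m jog '[[[-1,-0.6,0,0],[-1,-0.6,0,0],[0,0,0,0],[0,0,0,0],[0,0,0,0]]]' |sed -n '2p'
python3 - <<'E'
from h import *
w=snap('wrist','w10');u=proj('w10',(.415,-.1284,.013)).round().astype(int);x0,y0=u[0]-80,u[1]-60
print(u,x0,y0);cv2.imwrite('pics/m7.png',cv2.resize(w[y0:y0+120,x0:x0+160],(800,600),interpolation=cv2.INTER_CUBIC))
E
```

```text
tool_pos: [0.4457, -0.0599, 0.2371]
tool_pos: [0.4181, -0.1095, 0.238]
[248 182] 168 122
```

View pics/m7.png

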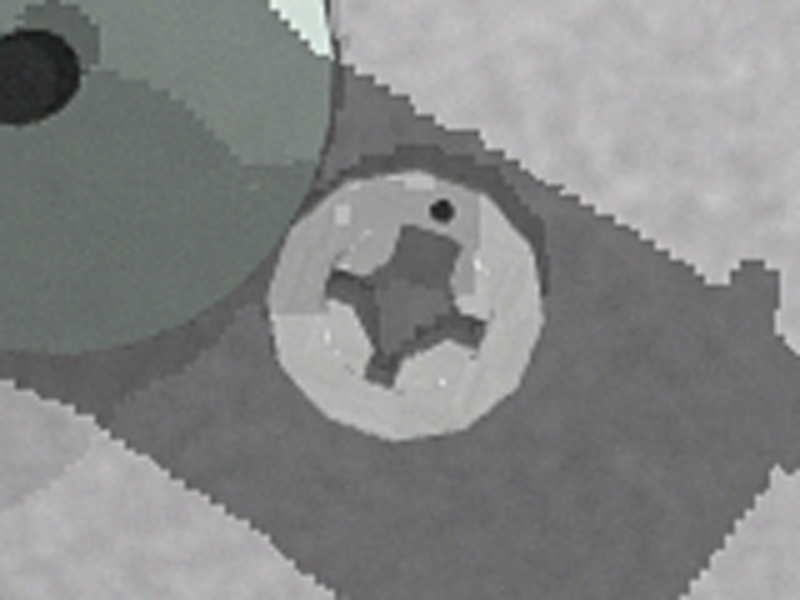

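```bash
python3 -c "
from h import *
p=lambda x,y:onplane('w10',(168+(x+.5)/5-.5,122+(y+.5)/5-.5),.013)
a=p(405.5,306);v=p(442,210)-a;print(a,np.hypot(*v[:2]),np.degrees(np.arctan2(v[1],v[0])))
v=p(483,330)-p(330,287);print('slot',np.degrees(np.arctan2(v[1],v[0])))
v=p(430,230)-p(380,383);print('slot',np.degrees(np.arctan2(v[1],v[0])))
go(a[0],a[1],.05,45)"
```

```text
[ 0.41621446 -0.12962605  0.013     ] 0.023008291059365225 71.10720634862216
slot -14.635004046189064
slot 73.76436168984324
shift units [-0.805 -0.097  7.521] tooly deg 1.56 j6 0.983 t 52.2
turn units (tool z down => -) -0.4826
```

```bash
python3 -m jog '[[[-0.8,-0.1,0,-0.115],[0,0,0,-0.115],[0,0,0,-0.115],[0,0,0,-0.115],[0,0,0,0]]]' 78|sed -n '2,3p'
python3 -m jog '[[[0,0,1,0],[0,0,1,0],[0,0,1,0],[0,0,1,0],[0,0,1,0]]]'|sed -n '2,3p'
python3 -m jog '[[[0,0,1,0],[0,0,1,0],[0,0,0.5,0],[0,0,0,0],[0,0,0,0]]]'|sed -n '2,4p'
python3 -c "
from h import *
go(.4162,-.1296,.006,43)"
```

```text
tool_pos: [0.4162, -0.1298, 0.2382]
tcp_rot: [3.141, -0.0, 2.319]
tool_pos: [0.4161, -0.1299, 0.1124]
tcp_rot: [3.141, -0.0, 2.315]
tool_pos: [0.4165, -0.1305, 0.0518]
tcp_rot: [3.141, 0.001, 2.319]
ft_force: [-0.5, -0.1, 0.7]
shift units [0.038 0.014 1.831] tooly deg 42.85 j6 0.218 t 54.08
turn units (tool z down => -) -0.0016
```

```bash
python3 -m jog '[[[0,0,0.8,0],[0,0,0.7,0],[0,0,0.3,0],[0,0,0,0],[0,0,0,0]]]'|sed -n '2p;4p'
python3 -m jog '[[[0,0,0,0],[0,0,0,0],[0,0,0,0]]]' 64|sed -n '2p;4p;5p;6p'
python3 -m jog '[[[0,0,0,0],[0,0,0,0],[0,0,0,0],[0,0,0,0]]]' 0 80|sed -n '2p;4p;5p;6p'
python3 -m jog '[[[0,0,-0.3,0],[0,0,-0.8,0],[0,0,-1,0],[0,0,-1,0],[0,0,0,0]]]' |sed -n '2p;4p;5p;6p'
python3 -m jog '[[[0,0,-1,0],[0,0,-1,0],[0,0,-0.5,0],[0,0,0,0],[0,0,0,0]]]'|sed -n '2p;4p;5p;6p'
python3 - <<'E'
from h import *
w=snap('wrist','w11');s=bot.read_state()
M=Ro.from_euler('xyz',s['tcp_rot']).as_matrix();p=s['tool_pos']
g=cv2.cvtColor(w,cv2.COLOR_BGR2GRAY)[180:345,180:325]
n,_,st,ce=cv2.connectedComponentsWithStats((g<45).astype(np.uint8)); print([(st[i].tolist(),(ce[i]+[180,180]).round(1)) for i in range(1,n) if 15<st[i,4]<150])
for a in (27,30,33):
  b=np.radians(a); print(a,proj('w11',p+M@np.array((-.0233*np.sin(b),.0233*np.cos(b),-.003))),proj('w11',p+M@np.array((.0233*np.sin(b),.0233*np.cos(b),-.003))))
E
```

```text
tool_pos: [0.4164, -0.1304, 0.0064]
ft_force: [0.8, -0.1, 0.4]
tool_pos: [0.4161, -0.1303, 0.006]
ft_force: [0.7, -0.1, -0.2]
grip_width: 0.751
grasp_force: 0.0
tool_pos: [0.4164, -0.1304, 0.0067]
ft_force: [-2.1, 2.5, 7.9]
grip_width: 0.675
grasp_force: 88.1
tool_pos: [0.4171, -0.1309, 0.0851]
ft_force: [0.7, -0.0, -1.4]
grip_width: 0.674
grasp_force: 85.7
tool_pos: [0.4155, -0.1299, 0.1445]
ft_force: [0.5, -0.2, -1.1]
grip_width: 0.677
grasp_force: 85.7
[([116, 56, 11, 10, 66], array([300.6, 240.6])), ([0, 90, 3, 24, 40], array([180.6, 281.5])), ([140, 153, 5, 12, 34], array([322.8, 339.9])), ([119, 155, 20, 10, 91], array([308.5, 340.5])), ([76, 157, 15, 5, 21], array([263.1, 338.5])), ([66, 160, 9, 5, 16], array([250. , 340.9]))]
27 [299.1979546  283.45126681] [301.05704514 238.21938284]
30 [297.77134744 285.65372516] [299.76070636 235.83392534]
33 [296.22601881 287.78272971] [298.32361786 233.51059485]
```

```bash
python3 -m jog '[[[0,0,0,0.1],[0,0,0,0.1],[0,0,0,0.1],[0,0,0,0.1],[0,0,0,0.1]]]' |tail -2
python3 -m jog '[[[0,0,0,0.1],[0,0,0,0.1],[0,0,0,0.092],[0,0,0,0],[0,0,0,0]]]' |tail -2
python3 -c "
from h import *
go(.5122,.0670,.1,-28.5)"
```

```text
grip_width: 0.673
grasp_force: 85.8
grip_width: 0.678
grasp_force: 85.7
shift units [ 8.769 -0.325  1.815] tooly deg -28.2 j6 1.458 t 58.12
turn units (tool z down => -) 0.0033
```

```bash
python3 -m jog '[[[1,-0.04,0,0.003],[1,-0.04,0,0],[1,-0.04,0,0],[1,-0.04,0,0],[1,-0.04,0,0]]]' |tail -2
python3 -m jog '[[[1,-0.04,0,0],[1,-0.04,0,0],[1,-0.04,0,0],[0.75,0,0,0],[0,0,0,0]]]' |tail -2
python3 -m jog '[[[0,0,0,0],[0,0,0,0]]]' |tail -2
python3 -c "
from h import *
go(.5122,.0670,.1,-28.5)"
```

```text
grip_width: 0.681
grasp_force: 85.8
grip_width: 0.681
grasp_force: 85.8
grip_width: 0.674
grasp_force: 85.8
shift units [ 0.043 -0.086  1.832] tooly deg -28.68 j6 1.944 t 59.62
turn units (tool z down => -) -0.0021
```

```bash
python3 -m jog '[[[0.04,-0.08,0.8,-0.002],[0,0,0.8,0],[0,0,0.6,0],[0,0,0,0],[0,0,0,0]]]'|sed -n '2p;4p;5p'
python3 -m jog '[[[0,0,0.2,0],[0,0,0.2,0],[0,0,0,0]]]'|sed -n '2p;4p;5p'
python3 -m jog '[[[0,0,0.1,0],[0,0,0.1,0],[0,0,0,0]]]'|sed -n '2p;4p;5p'
python3 -m jog '[[[0,0,0.1,0],[0,0,0.1,0],[0,0,0,0]]]'|sed -n '2p;4p;5p'
python3 -m jog '[[[0,0,0.1,0],[0,0,0,0]]]'|sed -n '2p;4p;5p'
python3 -m jog '[[[0,0,0.1,0],[0,0,0,0]]]'|sed -n '2p;4p;5p'
python3 -m jog '[[[0,0,0.1,0],[0,0,0,0]]]'|sed -n '2p;4p;5p'
```

```text
tool_pos: [0.5127, 0.0675, 0.0911]
ft_force: [0.2, -0.1, -1.2]
grip_width: 0.679
tool_pos: [0.5122, 0.0675, 0.0804]
ft_force: [-0.4, 0.1, -0.9]
grip_width: 0.676
tool_pos: [0.5123, 0.0675, 0.0756]
ft_force: [0.1, -0.0, -0.9]
grip_width: 0.677
tool_pos: [0.5123, 0.0675, 0.0705]
ft_force: [-0.0, 0.3, -0.7]
grip_width: 0.678
tool_pos: [0.5123, 0.0675, 0.0681]
ft_force: [0.2, -0.9, -0.7]
grip_width: 0.673
tool_pos: [0.5123, 0.0675, 0.0656]
ft_force: [-0.1, -0.3, -0.5]
grip_width: 0.677
tool_pos: [0.5123, 0.0675, 0.063]
ft_force: [0.3, -0.0, -0.1]
grip_width: 0.675
```

```bash
python3 -m jog '[[[0,0,0.1,0],[0,0,0.1,0],[0,0,0,0]]]'|sed -n '2p;4p;5p'
python3 -m jog '[[[0,0,0.1,0],[0,0,0.08,0],[0,0,0,0]]]'|sed -n '2p;4p;5p'
python3 -m jog '[[[0,0,0.08,0],[0,0,0,0]]]'|sed -n '2p;4p;5p'
```

```text
tool_pos: [0.5123, 0.0675, 0.058]
ft_force: [-0.0, 0.2, -1.2]
grip_width: 0.676
tool_pos: [0.5123, 0.0675, 0.0536]
ft_force: [-0.3, -0.1, -1.2]
grip_width: 0.674
tool_pos: [0.5126, 0.0675, 0.0527]
ft_force: [-3.5, -0.1, 6.9]
grip_width: 0.673
```

```bash
python3 -m jog '[[[0,0,0,0],[0,0,0,0],[0,0,0,0]]]' 78 |sed -n '2p;4p;5p'
python3 -m jog '[[[0,0,-0.5,0],[0,0,-1,0],[0,0,-1,0],[0,0,-1,0],[0,0,-1,0]]]'|sed -n '2p;4p;5p'
python3 -m jog '[[[0,0,-1,0],[0,0,-1,0],[0,0,-1,0],[0,0,0,0],[0,0,0,0]]]'|sed -n '2p;4p;5p'
python3 - <<'E'
from h import *
w=snap('wrist','w12');g=cv2.cvtColor(w,cv2.COLOR_BGR2GRAY)
c=np.array([.5123,.0669]);u=proj('w12',(*c,.059)).astype(int);print(u)
o=u-35
n,_,st,ce=cv2.connectedComponentsWithStats((g[o[1]:u[1]+35,o[0]:u[0]+35]<35).astype(np.uint8))
for i in range(1,n):
  if 4<st[i,4]<80:
    X=onplane('w12',ce[i]+o,.059)[:2];v=X-c;print(st[i,4],ce[i]+o,X.round(4),np.hypot(*v).round(4),np.degrees(np.arctan2(v[1],v[0])).round(1))
go(.481,.3177,.2,62)
cv2.imwrite('pics/stack.png',w[u[1]-60:u[1]+60,u[0]-60:u[0]+60])
E
```

```text
tool_pos: [0.5124, 0.0675, 0.0517]
ft_force: [-0.7, 0.3, -0.0]
grip_width: 0.913
tool_pos: [0.5126, 0.0675, 0.1661]
ft_force: [0.5, 0.0, 0.0]
grip_width: 0.917
tool_pos: [0.5123, 0.0675, 0.2389]
ft_force: [-0.4, -0.1, 0.2]
grip_width: 0.915
[251 173]
shift units [ 8.204 -5.862  1.542] tooly deg -28.47 j6 1.945 t 64.8
turn units (tool z down => -) 0.9948
```

```bash
python3 - <<'E'
from h import *
w=cv2.imread('pics/w12.png');d=snap('side','d12')
u=np.array([251,173]);a=cv2.resize(w[u[1]-50:u[1]+50,u[0]-50:u[0]+50],(400,400),interpolation=cv2.INTER_CUBIC)
a=cv2.convertScaleAbs(a,alpha=1.5)
b=cv2.resize(d[100:350,140:390],(400,400));cv2.imwrite('pics/m8.png',np.hstack([a,b]))
E
```

```text
(no output)
```

View pics/m8.png

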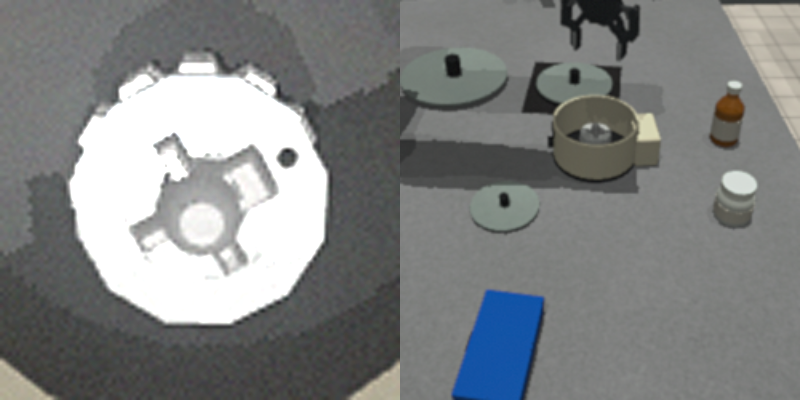

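The wrist crop shows the stack seated with the keys in the slots (wide key at 250,180, dot at 288,157). The bench is clear of parts and the lid lies on the mat. Next I'll fetch the lid.

```bash
python3 -m jog '[[[1,-0.72,0,0],[1,-0.72,0,0],[1,-0.72,0,0],[1,-0.72,0,0],[1,-0.72,0,0]]]' 60 |sed -n '2p'
python3 -m jog '[[[1,-0.72,0,0],[1,-0.72,0,0],[1,-0.72,0,0],[0.2,-0.1,0,0],[0,0,0,0]]]'|sed -n '2p'
python3 -m jog '[[[0,0,1,0],[0,0,1,0],[0,0,1,0],[0,0,1,0],[0,0,1,0]]]'|sed -n '2p;4p'
python3 -m jog '[[[0,0,1,0],[0,0,0.6,0],[0,0,0,0],[0,0,0,0]]]'|sed -n '2p;4p'
python3 -c "
from h import *
go(.4802,.3176,.0315,-28.5)"
```

```text
tool_pos: [0.4923, 0.2212, 0.2383]
tool_pos: [0.4812, 0.3173, 0.2387]
tool_pos: [0.4816, 0.3163, 0.1134]
ft_force: [0.3, 0.2, -0.1]
tool_pos: [0.4821, 0.3175, 0.0754]
ft_force: [0.0, -0.2, 0.1]
shift units [-0.035 -0.07   1.757] tooly deg -28.49 j6 2.424 t 67.22
turn units (tool z down => -) 0.0001
```

```bash
python3 -m jog '[[[-0.03,-0.07,0.7,0],[0,0,0.6,0],[0,0,0.35,0],[0,0,0.1,0],[0,0,0,0]]]'|sed -n '2p;4p'
python3 -m jog '[[[0,0,0,0],[0,0,0,0],[0,0,0,0],[0,0,0,0],[0,0,0,0]]]' 0 80|sed -n '2p;4p;5p;6p'
python3 -m jog '[[[0,0,0,0],[0,0,0,0]]]' |sed -n '2p;4p;5p;6p'
```

```text
tool_pos: [0.4796, 0.3177, 0.0305]
ft_force: [0.2, 0.6, 0.3]
tool_pos: [0.4803, 0.3178, 0.0315]
ft_force: [-0.5, -1.4, 5.3]
grip_width: 0.28
grasp_force: 78.3
tool_pos: [0.4802, 0.3178, 0.0315]
ft_force: [-0.2, -1.4, 5.6]
grip_width: 0.281
grasp_force: 78.3
```

```bash
python3 -m jog '[[[0,0,-0.5,0],[0,0,-0.8,0],[0,0,-1,0],[0,0,-1,0],[0,0,-1,0]]]'|sed -n '2p;4p;5p;6p'
python3 -m jog '[[[0,0,-1,0],[0,0,-0.7,0],[0,0,0,0],[0,0,0,0]]]'|sed -n '2p;4p;5p;6p'
python3 -c "
from h import *
go(.5122,.067,.17,-28.5)"
```

```text
tool_pos: [0.4794, 0.3177, 0.14]
ft_force: [0.5, 0.0, -4.6]
grip_width: 0.274
grasp_force: 78.7
tool_pos: [0.4791, 0.3176, 0.1796]
ft_force: [0.7, -0.8, -5.6]
grip_width: 0.282
grasp_force: 78.8
shift units [-8.178  5.944  0.386] tooly deg -28.47 j6 2.426 t 69.85
turn units (tool z down => -) 0.0003
```

```bash
python3 -m jog '[[[-1,0.73,0,0],[-1,0.73,0,0],[-1,0.73,0,0],[-1,0.73,0,0],[-1,0.73,0,0]]]' |sed -n '2p;5p;6p'
python3 -m jog '[[[-1,0.73,0,0],[-1,0.73,0,0],[-1,0.73,0,0],[-0.15,0.08,0,0],[0,0,0,0]]]'|sed -n '2p;5p;6p'
python3 -m jog '[[[0,0,0,0],[0,0,0,0]]]' |sed -n '2p;4p;5p;6p'
python3 -c "
from h import *
go(.5122,.067,.1125,-28.5)"
```

```text
tool_pos: [0.4995, 0.1633, 0.1792]
grip_width: 0.279
grasp_force: 78.9
tool_pos: [0.512, 0.0682, 0.1797]
grip_width: 0.279
grasp_force: 79.1
tool_pos: [0.5123, 0.0688, 0.1804]
ft_force: [0.4, 0.4, -5.2]
grip_width: 0.279
grasp_force: 79.1
shift units [-0.066  0.031  2.716] tooly deg -28.41 j6 1.947 t 71.35
turn units (tool z down => -) 0.001
```

```bash
python3 -m jog '[[[-0.06,0.03,0.8,0],[0,0,0.8,0],[0,0,0.4,0],[0,0,0,0]]]' |sed -n '2p;4p;5p;6p'
python3 -m jog '[[[0,0,0.2,0],[0,0,0.2,0],[0,0,0,0]]]' |sed -n '2p;4p;5p;6p'
python3 -m jog '[[[0,0,0.2,0],[0,0,0,0]]]' |sed -n '2p;4p;5p;6p'
python3 -m jog '[[[0,0,0.08,0],[0,0,0,0]]]' |sed -n '2p;4p;5p;6p'
```

```text
tool_pos: [0.5115, 0.0665, 0.1291]
ft_force: [0.1, -0.2, -4.1]
grip_width: 0.278
grasp_force: 79.2
tool_pos: [0.5123, 0.0664, 0.1203]
ft_force: [-0.4, -0.3, -4.8]
grip_width: 0.279
grasp_force: 79.2
tool_pos: [0.5122, 0.0664, 0.1151]
ft_force: [-1.5, 0.5, -4.7]
grip_width: 0.282
grasp_force: 79.2
tool_pos: [0.5124, 0.0664, 0.1134]
ft_force: [0.6, -0.7, -4.3]
grip_width: 0.278
grasp_force: 79.2
```

```bash
python3 -m jog '[[[0,0,0.08,0],[0,0,0,0]]]' |sed -n '2p;4p;5p;6p'
python3 -m jog '[[[0,0,0.03,0],[0,0,0,0]]]' |sed -n '2p;4p;5p;6p'
```

```text
tool_pos: [0.5126, 0.0663, 0.1125]
ft_force: [-3.8, 0.8, 4.8]
grip_width: 0.281
grasp_force: 79.9
tool_pos: [0.5126, 0.0664, 0.1125]
ft_force: [-7.3, -0.3, 12.2]
grip_width: 0.284
grasp_force: 80.7
```

Seated at 0.1125 as predicted. Release and retreat, then check.

```bash
python3 -m jog '[[[0,0,0,0],[0,0,0,0],[0,0,0,0],[0,0,0,0]]]' 60 |sed -n '2p;4p;5p;6p'
python3 -m jog '[[[0,0,-0.3,0],[0,0,-1,0],[0,0,-1,0],[0,0,-1,0],[0,0,-1,0]]]' |sed -n '2p;4p;6p'
python3 -m jog '[[[0,0,-1,0],[0,0,0,0],[0,0,0,0],[0,0,0,0]]]' |sed -n '2p;4p;6p'
python3 - <<'E'
from h import *
d=snap('side','d13');s=snap('scene','s13')
for im,f,r in ((d,'d0',(150,225,225,310)),(s,'s0',(165,230,250,330))):
  ref=cv2.imread(f'pics/{f}.png');T=ref[r[0]:r[1],r[2]:r[3]];W=im[r[0]-10:r[1]+10,r[2]-10:r[3]+10]
  R=cv2.matchTemplate(W,T,cv2.TM_CCOEFF_NORMED);_,m,_,l=cv2.minMaxLoc(R);print(f,round(m,3),(l[0]-10,l[1]-10))
  k=lambda I:I[r[0]-0:r[0]+30,r[2]+15:r[3]-15].min(2)<35
  print([np.argwhere(k(I)).mean(0).round(2) for I in (ref,im)])
print(bot.read_state()['time'])
E
```

```text
tool_pos: [0.5124, 0.0664, 0.1107]
ft_force: [0.0, -0.1, -0.4]
grip_width: 0.704
grasp_force: 0.0
tool_pos: [0.5125, 0.0664, 0.2197]
ft_force: [0.6, -0.2, 0.0]
grasp_force: 0.0
tool_pos: [0.5119, 0.0664, 0.2422]
ft_force: [-0.8, -0.1, -0.8]
grasp_force: 0.0
d0 0.806 (0, 0)
[array([ 7.42, 19.33]), array([ 7.11, 17.57])]
s0 0.781 (0, 0)
[array([nan, nan]), array([16.6, 25.5])]
74.95<stdin>:7: RuntimeWarning: Mean of empty slice.
  ret = um.true_divide(
```

```bash
python3 -c "
from workcell import sign_off
print(sign_off())"
```

```text
the job is handed in; nothing more can be done
None
```

I handed the job in at about 75 s: both cogs and the spacer (the three parts present) are home on the keyed hub and the lid is back on the housing at its expected height. The hand-in returned no verdict.

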